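Hang a purge-box lid back on its hinge pin

TASK

The window lid of the small purge box beside the laser welder has been taken off. Lay it back on the box with its two knuckles between the box's three, slide the longer of the two hinge pins through all five knuckles until its handle butts against the end knuckle, then swing the lid up about 20 degrees by its handle to prove the hinge, lower it shut and let go. Leave the short pin and everything else on the bench where they are.

Things in the scene. Friction and masses are not known exactly. Their poses are not given: they have to be found in the camera images.
- purge_box: The purge box, fixed to the bench: an open aluminium box 150 (x) x 116 (y) x 60 mm high, origin under its middle, hinge on its +x side. The hinge-side wall's outer face is at x +75 mm. The lid is shut when it lies flat on the rim with lid_hinge at box_hinge, axes parallel.
- box_hinge (a point): Centre of the box's hinge line, axes as the box: y along the line, z up. 93 mm along +x from the box's middle, 72 mm above the bench, 12 mm above the rim. Three fixed steel knuckles (rings 24 mm outside, 15 mm bore, 20 mm long) are centred at y -52, 0, +52 mm: the hinge ends at y -62 and +62 mm. The pin may enter from either end.
- lid_handle (a point): Middle of the lid's handle, a round bar 12 mm thick, 90 mm long along y, 32 mm clear under it. The loose lid (0.35 kg nominal, starts flat on the bench) is an aluminium plate with an amber window, 150 (x) x 116 (y) x 8 mm; this point is above the plate's middle, 46 mm above its underside. Balanced about the bar to within 5 mm.
- lid_hinge (a point): Centre of the lid's hinge line, axes as lid_handle: 93 mm along +x from it and 34 mm below it. Two steel knuckles (24 mm outside, 15 mm bore, 22 mm long, lowest point level with the lid's underside) centred at y -26, +26 mm, with 5 mm play either side between the box's knuckles. Once pinned the lid turns up about this line and falls shut if let go.
- pin_handle (a point): Centre of the long pin's handle, on the rod's axis: a black block 46 (x, along the rod) x 16 (y) x 24 mm (z). Loose, 0.1 kg nominal. It starts level, 45 mm above the bench, rod lying in two open forks of a fixed aluminium rest, handle hanging free; the nearer fork begins 32 mm from here, and fork horns rise 3 mm above the axis. Fully home, this point is 85 mm from box_hinge.
- pin_tip (a point): Tip of the long pin, 165 mm along +x from pin_handle. The steel rod, 142 mm long from the handle's face, is 10 mm thick, with a 6 mm nose over its last 9 mm.
- short_pin_handle (a point): The same point of the short spare pin (rod 90 mm, too short for the hinge) on a like rest; the two rests may be swapped. Leave it.
- short_pin_tip (a point): Tip of the short pin, 113 mm from its handle's centre.
- wire_spool: Bystander: spool 64 mm wide, 34 mm high, origin under its centre.
- solvent: Bystander: white bottle 66 mm wide, 130 mm high, origin under its centre.
- mug: Bystander: white mug 80 mm wide, 90 mm high, origin under its centre.
- hammer: Bystander: hammer lying on the bench.
- screwdriver: Bystander: screwdriver lying on the bench.
- jar: Bystander: jar 72 mm wide, 70 mm high, origin under its centre.
- part_tray: Bystander: open grey tray 120 x 160 x 35 mm, origin under its centre.
- lid: The loose lid; origin under the plate's middle.
- pin: The long pin; origin at pin_handle.
Not all that is in view belongs to the job. Leave any pink or red look-alike of the pin alone.

How it is judged:
On the way, in this order (a step that is already met when the one before it is completed fails the run):
1. the lid lies flat on the box, knuckles meshed and in line within 7 mm (distance between lid_hinge and box_hinge below 0.007 m and angle between the y axis of lid_hinge and the y axis of box_hinge, either way round below 0.06 rad and angle between lid_hinge's own z axis and vertical below 0.06 rad and linear speed of lid below 0.03 m/s), for 0.2 s.
2. the long pin is through all the knuckles, its handle within 7 mm of the end knuckle, the lid still in place (distance between lid_hinge and box_hinge below 0.007 m and angle between the y axis of lid_hinge and the y axis of box_hinge, either way round below 0.06 rad and angle between lid_hinge's own z axis and vertical below 0.06 rad and distance between pin_handle and box_hinge below 0.092 m and x of pin_handle in the frame of box_hinge between -0.006 and 0.006 m and z of pin_handle in the frame of box_hinge between -0.006 and 0.006 m and angle between the x axis of pin_handle and the y axis of box_hinge, either way round below 0.07 rad), for 0.2 s.
3. the lid is swung up about its pinned hinge by more than 14 degrees (distance between lid_hinge and box_hinge below 0.007 m and angle between the y axis of lid_hinge and the y axis of box_hinge, either way round below 0.06 rad and distance between pin_handle and box_hinge below 0.092 m and x of pin_handle in the frame of box_hinge between -0.006 and 0.006 m and z of pin_handle in the frame of box_hinge between -0.006 and 0.006 m and angle between the x axis of pin_handle and the y axis of box_hinge, either way round below 0.07 rad and angle between lid_hinge's own z axis and vertical above 0.25 rad), for 0.1 s.
At the end, for the whole second after the job is handed in: The lid is shut flat on the box (tilt under 0.06 rad), its hinge centre within 7 mm of the box's and in line (0.06 rad); the long pin is in the hinge line (within 6 mm, 0.07 rad), its handle within 7 mm of butting on the end knuckle; both at rest (all of step 2 and linear speed of each of lid, pin below 0.02 m/s); the robot touches nothing.
It fails at once if the short pin is moved by more than 30 mm (distance of short_pin_handle from where it was at the start of the episode above 0.03 m).
It fails at once if a bystander is moved by more than 40 mm (distance of any of wire_spool, solvent, mug, hammer, screwdriver, jar, part_tray from where it was at the start of the episode above 0.04 m).
It fails at once if the mug, bottle or jar is tipped (angle between any of mug, solvent, jar's own z axis and vertical above 0.5 rad).
It also fails if it takes over 72 s, if anything falls off the work surface, if the arm or the gripper's body presses on something with over 40 N, if the wrist force passes 120 N, or if a joint passes its speed limit or range.

ROBOT

A 7-joint arm with a two-finger parallel gripper is mounted at the origin on the work surface. World frame = base frame: x ahead of the robot, y to its left, z up, the work surface at z = 0. Lengths are in m, angles in rad, forces in N, time in s.
With the tool pointing down it reaches from about 0.425 to 0.925 m from the base axis. Payload 6.8 kg.
Tool frame: the origin (TCP) lies on the mounting face of the last link; the fingertips stand 173 mm ahead of it and the grasp point (between the pads) lies 155 mm ahead of it; z points along the fingers, y is the line along which they close (so a half turn about z gives the same grasp; the last joint's range is limited). The gripper opens to 85 mm and grips with 20 to 120 N. Pads are 22 mm wide; open, the fingers measure 114 mm over their backs; the gripper's body (76 mm by 85 mm) begins 54 mm behind the grasp point. The pads swing forward as they close: fully open they stand 13 mm farther back than shut.
Start: joints at [1.239, 0.477, 0.022, 1.555, -0.011, 1.109, -0.083], TCP at [0.15, -0.658, 0.405] pointing down, gripper open.
Joint ranges: [-2.96, 2.96], [-0.34, 2.1], [-1.41, 1.46], [0.24, 2.44], [-1.37, 4.51], [0.17, 1.92], [-2.96, 2.96]. Speed limits (rad/s): [2.39, 2.39, 3.14, 3.14, 3.14, 3.14, 3.14].

INTERFACE

Orientations are given as a rotation vector (axis times angle).
In Python, from bench import r gives the robot as it stands.
- The arm moves only by the tool arm_command, never from a script. Its argument "plan" is a list of rows, each an object of numbers: "claw": the closure, from 0 (fully open) to 1 (shut); "tx", "ty", "tz": the shift along the tool's x, y, z in m; "ax", "ay", "az": the turn, a rotation vector about the tool's x, y, z in degrees. A call has exactly 10 rows; each row shifts and turns the commanded pose from where the row before left it, along the tool's axes as they then stand; what a row does not reach is not made up. A row lasts 1/12 s, in which the tool goes at most 41.7 mm and 7.16 degrees, less where a joint would pass 70% of its speed; a pose out of reach is approached as far as the arm can. A call is refused whole if a number of a shift passes 0.0417 or a number of a turn 7.16, either way. A call with a gripper value outside its range is refused whole. The fingers move at their own pace and stop on an object; "squeeze" is the grip in N (left out, the last holds). Time passes only in rows, so rows that do not move let the fingers close, or fill a call up. It gives the time, the measured TCP pose, the force, the opening and the grip force at its end, in the units of the state.
- r.get_obs(): the state, without advancing time (a new reading comes with each control period).
- r.grab_frame(name): name is "side" or "top"; returns the picture (480x640x3 uint8, red, green, blue); there is no depth.
- r.camera_model(name): a dict with "fx", "fy", "cx", "cy" (pixels), "position" and "orientation" of the camera in the world. Camera axes: x right, y up, looking along -z (the intrinsics and any distortion apply to the point x, -y, -z); pixel columns grow to the right and rows downward; lengths in m; the calibration is good to about 2 mm. A picture is of the moment at which its call begins. camera_model takes no time and is no camera call.
- r.hand_in(): hands the job in; it is judged then, once.
Trained networks look in the newest picture that a camera, given by its name, has taken for a name from the list of things; names that differ only in an ending like _2 or _b are one class to them, and where a whole thing is asked for, a point or a joint stands for the part that bears it (a point fixed in the world has none). Each returns a list of dicts, best first, with "confidence" (0 to 1); they miss things now and then, are a little off and sometimes report something else, mostly with a low value. They report only what shows in the picture. A call takes as long as a camera call. They do not tell look-alikes from the thing itself.
- r.boxes_of(target, camera): "location" ([x, y, z] in m, in the coordinates of the camera as it stood for that picture, good to about 4 mm: the middle of the surface that is visible of it).
- r.tip_of(target, camera): "location" ([x, y, z] in m, in the coordinates of the camera as it stood for that picture, good to about 4 mm: a listed point, or the origin of a listed thing).
The state is a dict: "clock": time; "joints": joint angles; "qvel": joint speeds; "tau": joint torques, N m; "tcp_pos": TCP position; "orientation": TCP orientation; "contact_force": force on the tool from outside, world axes, zero at the start; "moment": the same for the moment, N m; "grip_width": finger opening in m; "gripper_force": force on a finger pad.
Only numpy, scipy, OpenCV 4.12 (cv2) and the standard library are available. Lean on these libraries where they do the work, as an engineer would, in place of code of your own. Each camera call takes 0.05 s, during which the arm holds its last target. There are 200 camera calls.

## Working session

There is one attempt and no reset: what is moved stays moved. The work goes in short steps, Python scripts to look and compute and a tool call to move; the robot and the scene stay as the last step left them, time stands still between calls to the robot, and variables do not carry over. Pictures are saved under pics/ and viewed, at most 10 in all, crops included, and the job is handed in when it is done.

Besides the shell and the picture viewer there is one more tool, called after "Call:" in YAML: its name, and indented under it one key for each argument. arm_command: Moves the arm, as the interface text tells. Its arguments: {"type":"object","properties":{"plan":{"type":"array","items":{"type":"object","properties":{"claw":{"type":"number"},"tx":{"type":"number"},"ty":{"type":"number"},"tz":{"type":"number"},"ax":{"type":"number"},"ay":{"type":"number"},"az":{"type":"number"}}}},"squeeze":{"type":"number"}},"required":["plan"]}

```bash
ls; mkdir -p pics
cat > h.py <<'E'
import numpy as np, cv2
from scipy.spatial.transform import Rotation as R
from bench import r
def cam(n):
    c=r.camera_model(n); return c,np.array(c["position"]),R.from_rotvec(c["orientation"]).as_matrix() if np.size(c["orientation"])==3 else R.from_quat(c["orientation"]).as_matrix()
def w(n,p):
    c,t,M=cam(n); return M@np.array(p)+t
def px(n,P):
    c,t,M=cam(n); q=M.T@(np.array(P)-t); return c["cx"]+c["fx"]*q[0]/-q[2], c["cy"]+c["fy"]*(-q[1])/-q[2]
def find(t,n,k=2,f="tip_of"):
    for d in getattr(r,f)(t,n)[:k]:
        P=w(n,d["location"]); u=px(n,P); print(n,t,f[:3],P.round(4),"px",np.round(u),round(d["confidence"],2))
def snap(n,name):
    im=r.grab_frame(n); cv2.imwrite("pics/"+name,im[:,:,::-1]); return im
E
python3 - <<'E'
from h import *
for n in("top","side"): print(r.camera_model(n))
o=r.get_obs(); print(o)
for n in("top","side"):
    snap(n,n+"0.png")
    for t in["purge_box","box_hinge","lid_handle","lid_hinge","lid","pin_handle","pin_tip","short_pin_handle","short_pin_tip"]: find(t,n,3)
E
```

```text
pics
{'fx': 444.9247111915487, 'fy': 444.9247111915487, 'cx': 318.59318322773777, 'cy': 237.3659154291385, 'position': array([ 0.40030284, -0.11178353,  1.23656847]), 'orientation': array([ 0.09003904, -0.0981128 , -1.5384961 ])}
{'fx': 451.9079372995836, 'fy': 451.9079372995836, 'cx': 319.14432702639414, 'cy': 244.16567367326257, 'position': array([ 0.4463472 , -1.04254233,  0.81899465]), 'orientation': array([ 0.90111185, -0.05981192, -0.08733792])}
{'clock': 0.0, 'joints': array([ 1.2388986 ,  0.47783526,  0.0223411 ,  1.55642534, -0.01148578,
        1.10927713, -0.08311441]), 'qvel': array([ 7.03585068e-04,  3.06447029e-04,  7.45735589e-05, -9.30926643e-04,
       -3.27875572e-04,  1.78413188e-03,  1.22650746e-04]), 'tau': array([ 7.21447268e-04, -5.96455836e+01,  1.60916727e+00, -2.81193835e+01,
        1.27077903e-02,  9.23201675e-03,  4.02650210e-05]), 'tcp_pos': array([ 0.14975551, -0.65791225,  0.4037129 ]), 'orientation': array([-3.12017087e+00, -3.50628044e-01,  5.50112168e-04]), 'contact_force': array([-0.14099814,  0.62001227, -0.20487021]), 'moment': array([-0.00437184
[... 1493 characters left out ...]
p [6.080e-01 4.751e-01 1.000e-04] px [318. 164.] 0.18
side lid_hinge tip [0.6245 0.2823 0.0121] px [328. 188.] 0.93
side lid tip [ 0.5364  0.2904 -0.0029] px [302. 191.] 0.64
side pin_handle tip [ 0.3213 -0.27    0.0159] px [230. 310.] 0.8
side pin_handle tip [ 0.4791 -0.2388  0.0444] px [295. 289.] 0.63
side pin_tip tip [ 0.6432 -0.2246  0.0397] px [359. 283.] 0.9
side pin_tip tip [ 0.3016 -0.1032  0.006 ] px [226. 268.] 0.77
side pin_tip tip [ 0.4144 -0.6221  0.0037] px [272. 452.] 0.6
side short_pin_handle tip [ 0.4263 -0.3498  0.0455] px [274. 324.] 0.7
side short_pin_tip tip [ 0.5403 -0.3702  0.0432] px [325. 328.] 0.8
side short_pin_tip tip [ 0.6096  0.4781 -0.0016] px [318. 164.] 0.61
```

View pics/top0.png

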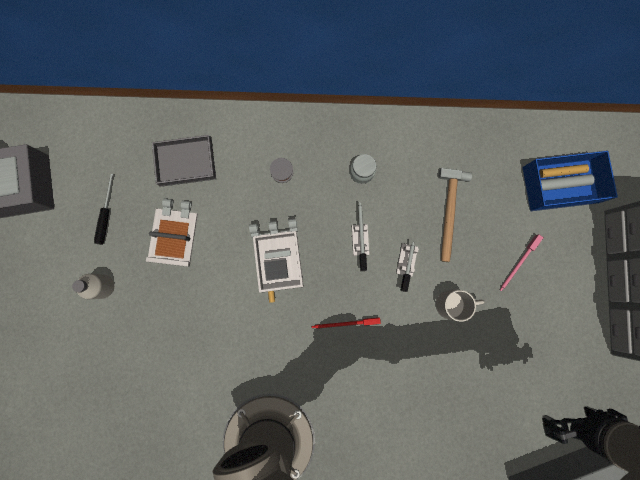

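View pics/side0.png

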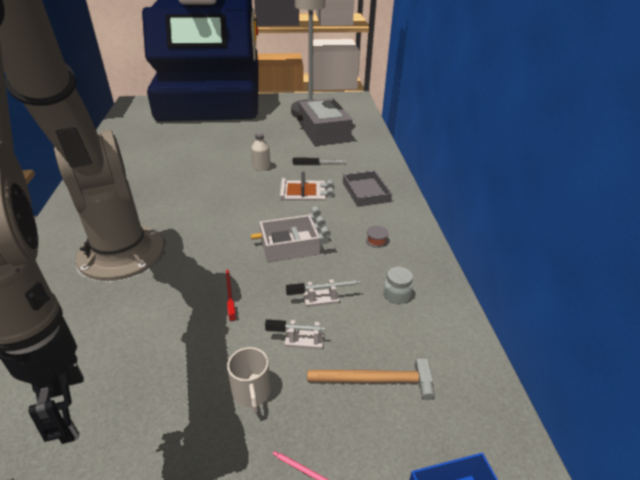

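Run:
```python
from h import *
im=cv2.imread("pics/top0.png"); c=im[180:340,130:430]; cv2.imwrite("pics/crop0.png",cv2.resize(c,None,fx=2.6,fy=2.6,interpolation=cv2.INTER_CUBIC))
for n in("top","side"):
    for t in["wire_spool","solvent","mug","jar","part_tray","hammer","screwdriver"]: find(t,n,1)
```

```text
top wire_spool tip [ 0.7339 -0.0054  0.0011] px [282. 172.] 0.72
top solvent tip [0.3977 0.4729 0.0009] px [103. 286.] 0.94
top mug tip [ 0.376  -0.4844 -0.0012] px [450. 304.] 0.67
top jar tip [ 0.4261 -0.3479  0.044 ] px [404. 284.] 0.67
top part_tray tip [7.544e-01 2.685e-01 1.000e-04] px [186. 162.] 0.71
top hammer tip [ 0.6221 -0.4789  0.001 ] px [448. 216.] 0.7
top screwdriver tip [0.6091 0.4793 0.0039] px [107. 210.] 0.65
side wire_spool tip [ 0.7315 -0.0045 -0.0018] px [375. 240.] 0.68
side solvent tip [0.3949 0.4696 0.0006] px [261. 167.] 0.61
side mug tip [ 0.3751 -0.4822 -0.003 ] px [252. 390.] 0.73
side jar tip [ 0.744  -0.2343 -0.0011] px [398. 294.] 0.87
side part_tray tip [ 0.7543  0.2686 -0.0032] px [366. 192.] 0.91
side hammer tip [ 6.208e-01 -4.828e-01 -1.000e-04] px [368. 380.] 0.69
side screwdriver tip [ 0.6219 -0.4823 -0.0057] px [369. 381.] 0.23
```

View pics/crop0.png

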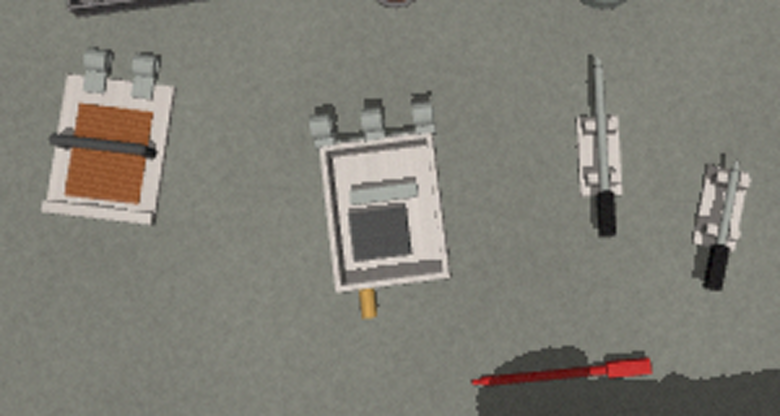

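The two black-handled pins on rests are at top px (363,262)→(358,202), which is 165 mm long, and (405,284)→(413,241), which is 113 mm. The first matches the long pin; the enlarged crop confirms it, with the handle black and the longer rod at right-centre. The red (371,321) and pink (535,244) ones are look-alikes and stay put. The lid is at (172,238) and the box at (277,262), with its hinge facing up the image (+x).

Next I refine the poses by averaging the networks and fitting edges.

```bash
cat >> h.py <<'E'
from scipy.optimize import minimize
def edgefit(ims,segs,p0,z0,span=(0.012,0.012,0.08)):
    """planar pose (x,y,yaw) maximising the gradient across projected segments (body frame, 3D)"""
    G={}
    for n,im in ims.items():
        g=cv2.GaussianBlur(cv2.cvtColor(im,cv2.COLOR_RGB2GRAY).astype(np.float32),(0,0),1.0)
        G[n]=(cv2.Sobel(g,cv2.CV_32F,1,0),cv2.Sobel(g,cv2.CV_32F,0,1))
    s=np.linspace(.06,.94,60)
    def cost(p):
        c,sn=np.cos(p[2]),np.sin(p[2]); tot=0
        for n,(gx,gy) in G.items():
            C,t,M=cam(n)
            for a,b in segs:
                P=np.outer(1-s,a)+np.outer(s,b)
                W=np.c_[p[0]+c*P[:,0]-sn*P[:,1],p[1]+sn*P[:,0]+c*P[:,1],P[:,2]+z0]
                q=(W-t)@M; u=C["cx"]-C["fx"]*q[:,0]/q[:,2]; v=C["cy"]+C["fy"]*q[:,1]/q[:,2]
                d=np.array([u[-1]-u[0],v[-1]-v[0]]); d/=np.hypot(*d)
                m=lambda g: cv2.remap(g,u.astype(np.float32)[None],v.astype(np.float32)[None],cv2.INTER_LINEAR)[0]
                tot+=abs((m(gx)*-d[1]+m(gy)*d[0]).mean())
        return -tot
    best=None
    rng=np.random.default_rng(0)
    for k in range(25):
        r0=minimize(cost,np.array(p0)+(rng.uniform(-1,1,3)*span if k else 0),method="Nelder-Mead",options=dict(initial_simplex=None,xatol=1e-5))
        if best is None or r0.fun<best.fun: best=r0
    return best.x,best.fun
def rect(x0,x1,y0,y1,z):
    c=[(x0,y0,z),(x1,y0,z),(x1,y1,z),(x0,y1,z)]; return [(np.array(c[i]),np.array(c[(i+1)%4])) for i in range(4)]
E
cat > m.py <<'E'
from h import *
T=["purge_box","box_hinge","lid_handle","lid_hinge","pin_handle","pin_tip"]
ref=dict(purge_box=(.475,-.01,0),box_hinge=(.569,.003,.072),lid_handle=(.537,.288,.046),lid_hinge=(.6257,.2824,.012),pin_handle=(.48,-.237,.045),pin_tip=(.644,-.222,.045))
acc={t:[] for t in T}; ims={}
for k in range(3):
    for n in("top","side"):
        ims[n]=r.grab_frame(n)
        for t in T:
            for d in r.tip_of(t,n):
                P=w(n,d["location"])
                if np.linalg.norm(P-ref[t])<.025: acc[t].append(P)
for t in T: print(t,len(acc[t]),np.mean(acc[t],0).round(4),np.std(acc[t],0).round(4))
np.savez("ims.npz",**ims)
for sel in(["top"],["side"],["top","side"]):
    I={n:ims[n] for n in sel}
    print(sel,"box",*edgefit(I,rect(-.075,.075,-.058,.058,.06),(.475,-.01,.14),0))
    print(sel,"lid",*edgefit(I,rect(-.075,.075,-.058,.058,.008),(.537,.288,-.06),0))
E
python3 m.py
```

```text
purge_box 6 [ 0.4739 -0.011  -0.0013] [0.0029 0.0014 0.0038]
box_hinge 5 [0.5698 0.0031 0.0724] [0.0023 0.0029 0.0016]
lid_handle 6 [0.5377 0.2874 0.0439] [0.0015 0.0026 0.0018]
lid_hinge 6 [0.6273 0.2831 0.0111] [0.0017 0.0013 0.0018]
pin_handle 5 [ 0.4817 -0.2368  0.0442] [0.0014 0.0017 0.002 ]
pin_tip 4 [ 0.6453 -0.2237  0.0428] [0.003  0.003  0.0016]Traceback (most recent call last):
  File "m.py", line 16, in <module>
    print(sel,"box",*edgefit(I,rect(-.075,.075,-.058,.058,.06),(.475,-.01,.14),0))
                     ~~~~~~~^^^^^^^^^^^^^^^^^^^^^^^^^^^^^^^^^^^^^^^^^^^^^^^^^^^^^
  File "h.py", line 38, in edgefit
    r0=minimize(cost,np.array(p0)+(rng.uniform(-1,1,3)*span if k else 0),method="Nelder-Mead",options=dict(initial_simplex=None,xatol=1e-5))
    res = _minimize_neldermead(fun, x0, args, callback, bounds=bounds,
                               **options)
    fsim[j] = func(sim[j])
              ~~~~^^^^^^^^
    fx = function(np.copy(x), *(wrapper_args + args))
  File "h.py", line 26, in cost
    C,t,M=cam(n)
          ~~~^^^
  File "h.py", line 5, in cam
    c=r.camera_model(n); return c,np.array(c["position"]),R.from_rotvec(c["orientation"]).as_matrix() if np.size(c["orientation"])==3 else R.from_quat(c["orientation"]).as_matrix()
ValueError: time passes only in moves, steps and waits
```

```bash
cat >> h.py <<'E'
def down(psi,tilt=0):
    """tool down, closing axis y at yaw psi (rad); tilt about world-frame closing-perp axis (tool x)"""
    c,s=np.cos(psi),np.sin(psi); M=np.c_[[-s,c,0],[c,s,0],[0,0,-1]]
    return M@R.from_rotvec([tilt,0,0]).as_matrix()
def rows(wps,start=None,vmax=.040,wmax=7.0):
    """wps: list of (pos,Rot); prints rows rounded (mm, 0.1deg) and pads to tens"""
    o=r.get_obs(); p=np.array(o["tcp_pos"]); M=R.from_rotvec(o["orientation"]).as_matrix()
    if start is not None: p,M=start
    out=[]
    for P,Q in wps:
        P=np.array(P,float); rv=R.from_matrix(M.T@Q).as_rotvec()
        N=int(np.ceil(max(np.linalg.norm(P-p)/vmax,np.degrees(np.linalg.norm(rv))/wmax,1)))
        p0,M0=p.copy(),M.copy()
        for k in range(1,N+1):
            d=(M.T@(p0+(P-p0)*k/N-p)).round(3); Mk=M0@R.from_rotvec(rv*k/N).as_matrix()
            a=np.degrees(R.from_matrix(M.T@Mk).as_rotvec()).round(1)
            p=p+M@d; M=M@R.from_rotvec(np.radians(a)).as_matrix(); out.append((*d,*a))
    for i,q in enumerate(out): print(i+1,"t",*(f"{v:g}" for v in q[:3]),"a",*(f"{v:g}" for v in q[3:]))
    print("end",p.round(4),R.from_matrix(M).as_rotvec().round(3))
E
python3 - <<'E'
from h import *
rows([((.42,-.35,.40),down(np.radians(-50))),((.5375,.10,.36),down(np.radians(-20))),((.5375,.289,.27),down(np.radians(-5)))])
E
```

```text
1 t 0.03 -0.022 0 a 0 -0 -2.5
2 t 0.031 -0.02 0.001 a 0 -0 -2.4
3 t 0.032 -0.02 0 a 0 -0 -2.5
4 t 0.033 -0.017 0.001 a 0 -0 -2.5
5 t 0.033 -0.017 0 a 0 -0 -2.5
6 t 0.035 -0.015 0.001 a 0 -0 -2.4
7 t 0.034 -0.013 -0 a 0 -0 -2.5
8 t 0.036 -0.012 0 a 0 -0 -2.5
9 t 0.035 -0.01 0.001 a 0 -0 -2.4
10 t 0.037 -0.009 0 a 0 -0 -2.5
11 t 0.036 -0.007 0.001 a 0 -0 -2.5
12 t 0.032 -0.022 0.003 a 0 0 -2.5
13 t 0.032 -0.022 0.004 a 0 0 -2.5
14 t 0.034 -0.019 0.003 a 0 0 -2.5
15 t 0.034 -0.018 0.003 a 0 0 -2.5
16 t 0.035 -0.017 0.004 a 0 0 -2.5
17 t 0.036 -0.015 0.003 a 0 0 -2.5
18 t 0.036 -0.014 0.003 a 0 0 -2.5
19 t 0.037 -0.011 0.003 a 0 0 -2.5
20 t 0.037 -0.011 0.004 a 0 0 -2.5
21 t 0.038 -0.008 0.003 a 0 0 -2.5
22 t 0.038 -0.007 0.003 a 0 0 -2.5
23 t 0.039 -0.006 0.004 a 0 0 -2.5
24 t 0.03 -0.011 0.015 a 0 0 -2.5
25 t 0.03 -0.009 0.015 a 0 0 -2.5
26 t 0.03 -0.008 0.015 a 0 0 -2.5
27 t 0.031 -0.007 0.015 a 0 0 -2.5
28 t 0.031 -0.005 0.015 a 0 0 -2.5
29 t 0.031 -0.004 0.015 a 0 0 -2.5
end [0.5379 0.2891 0.2697] [2.316 2.123 0.   ]
```

Call:
arm_command:
  plan:
    - {"claw": 0,"tx": 0.03,"ty": -0.022,"az": -2.5}
    - {"claw": 0,"tx": 0.031,"ty": -0.02,"tz": 0.001,"az": -2.4}
    - {"claw": 0,"tx": 0.032,"ty": -0.02,"az": -2.5}
    - {"claw": 0,"tx": 0.033,"ty": -0.017,"tz": 0.001,"az": -2.5}
    - {"claw": 0,"tx": 0.033,"ty": -0.017,"az": -2.5}
    - {"claw": 0,"tx": 0.035,"ty": -0.015,"tz": 0.001,"az": -2.4}
    - {"claw": 0,"tx": 0.034,"ty": -0.013,"az": -2.5}
    - {"claw": 0,"tx": 0.036,"ty": -0.012,"az": -2.5}
    - {"claw": 0,"tx": 0.035,"ty": -0.01,"tz": 0.001,"az": -2.4}
    - {"claw": 0,"tx": 0.037,"ty": -0.009,"az": -2.5}
  squeeze: 60

```text
invalid input at $.plan[0]: expected keys claw, tx, ty, tz, ax, ay, az
```

Call:
arm_command:
  plan:
    - {"claw": 0,"tx": 0.036,"ty": -0.007,"tz": 0.001,"az": -2.5}
    - {"claw": 0,"tx": 0.032,"ty": -0.022,"tz": 0.003,"az": -2.5}
    - {"claw": 0,"tx": 0.032,"ty": -0.022,"tz": 0.004,"az": -2.5}
    - {"claw": 0,"tx": 0.034,"ty": -0.019,"tz": 0.003,"az": -2.5}
    - {"claw": 0,"tx": 0.034,"ty": -0.018,"tz": 0.003,"az": -2.5}
    - {"claw": 0,"tx": 0.035,"ty": -0.017,"tz": 0.004,"az": -2.5}
    - {"claw": 0,"tx": 0.036,"ty": -0.015,"tz": 0.003,"az": -2.5}
    - {"claw": 0,"tx": 0.036,"ty": -0.014,"tz": 0.003,"az": -2.5}
    - {"claw": 0,"tx": 0.037,"ty": -0.011,"tz": 0.003,"az": -2.5}
    - {"claw": 0,"tx": 0.037,"ty": -0.011,"tz": 0.004,"az": -2.5}

```text
invalid input at $.plan[0]: expected keys claw, tx, ty, tz, ax, ay, az
```

Call:
arm_command:
  plan:
    - {"claw": 0,"tx": 0.038,"ty": -0.008,"tz": 0.003,"az": -2.5}
    - {"claw": 0,"tx": 0.038,"ty": -0.007,"tz": 0.003,"az": -2.5}
    - {"claw": 0,"tx": 0.039,"ty": -0.006,"tz": 0.004,"az": -2.5}
    - {"claw": 0,"tx": 0.03,"ty": -0.011,"tz": 0.015,"az": -2.5}
    - {"claw": 0,"tx": 0.03,"ty": -0.009,"tz": 0.015,"az": -2.5}
    - {"claw": 0,"tx": 0.03,"ty": -0.008,"tz": 0.015,"az": -2.5}
    - {"claw": 0,"tx": 0.031,"ty": -0.007,"tz": 0.015,"az": -2.5}
    - {"claw": 0,"tx": 0.031,"ty": -0.005,"tz": 0.015,"az": -2.5}
    - {"claw": 0,"tx": 0.031,"ty": -0.004,"tz": 0.015,"az": -2.5}
    - {"claw": 0}

```text
invalid input at $.plan[0]: expected keys claw, tx, ty, tz, ax, ay, az
```

Run:
```python
from h import *
o=r.get_obs(); print(o["clock"],o["joints"].round(2))
rows([((.5375,.289,.201),down(np.radians(-5)))])
```

```text
3.8 [ 1.24  0.48  0.02  1.56 -0.01  1.11 -0.08]
1 t 0.022 -0.031 0.008 a 0 0 -2.7
2 t 0.023 -0.03 0.007 a 0 0 -2.6
3 t 0.025 -0.029 0.008 a 0 0 -2.7
4 t 0.025 -0.028 0.007 a 0 0 -2.7
5 t 0.028 -0.026 0.008 a 0 0 -2.7
6 t 0.028 -0.025 0.007 a 0 0 -2.6
7 t 0.029 -0.024 0.008 a 0 0 -2.7
8 t 0.031 -0.022 0.007 a 0 0 -2.7
9 t 0.032 -0.021 0.008 a 0 0 -2.7
10 t 0.032 -0.02 0.007 a 0 0 -2.6
11 t 0.034 -0.018 0.008 a 0 0 -2.7
12 t 0.034 -0.016 0.008 a 0 0 -2.7
13 t 0.035 -0.015 0.007 a 0 0 -2.7
14 t 0.035 -0.013 0.008 a 0 0 -2.6
15 t 0.036 -0.011 0.007 a 0 0 -2.7
16 t 0.037 -0.01 0.008 a 0 0 -2.7
17 t 0.037 -0.008 0.007 a 0 0 -2.6
18 t 0.038 -0.006 0.008 a 0 0 -2.7
19 t 0.037 -0.005 0.007 a 0 0 -2.7
20 t 0.038 -0.002 0.008 a 0 0 -2.7
21 t 0.038 -0.001 0.007 a 0 0 -2.6
22 t 0.038 0.001 0.008 a 0 0 -2.7
23 t 0.038 0.002 0.008 a 0 0 -2.7
24 t 0.037 0.004 0.007 a 0 0 -2.7
25 t 0.038 0.007 0.008 a 0 0 -2.6
26 t 0.037 0.007 0.007 a 0 0 -2.7
27 t 0.036 0.01 0.008 a 0 0 -2.7
end [0.5375 0.2886 0.2007] [2.316 2.123 0.   ]
```

All keys are required in every row.

Call:
arm_command:
  plan:
    - {"claw": 0,"tx": 0.03,"ty": -0.022,"tz": 0,"ax": 0,"ay": 0,"az": -2.5}
    - {"claw": 0,"tx": 0.031,"ty": -0.02,"tz": 0.001,"ax": 0,"ay": 0,"az": -2.4}
    - {"claw": 0,"tx": 0.032,"ty": -0.02,"tz": 0,"ax": 0,"ay": 0,"az": -2.5}
    - {"claw": 0,"tx": 0.033,"ty": -0.017,"tz": 0.001,"ax": 0,"ay": 0,"az": -2.5}
    - {"claw": 0,"tx": 0.033,"ty": -0.017,"tz": 0,"ax": 0,"ay": 0,"az": -2.5}
    - {"claw": 0,"tx": 0.035,"ty": -0.015,"tz": 0.001,"ax": 0,"ay": 0,"az": -2.4}
    - {"claw": 0,"tx": 0.034,"ty": -0.013,"tz": 0,"ax": 0,"ay": 0,"az": -2.5}
    - {"claw": 0,"tx": 0.036,"ty": -0.012,"tz": 0,"ax": 0,"ay": 0,"az": -2.5}
    - {"claw": 0,"tx": 0.035,"ty": -0.01,"tz": 0.001,"ax": 0,"ay": 0,"az": -2.4}
    - {"claw": 0,"tx": 0.037,"ty": -0.009,"tz": 0,"ax": 0,"ay": 0,"az": -2.5}
  squeeze: 60

```text
clock: 4.63
tcp_pos: [0.3966, -0.3766, 0.4009]
orientation: [2.973, 1.012, 0.0]
contact_force: [0.8, -0.4, 0.4]
grip_width: 0.0854
gripper_force: 0.0
```

Call:
arm_command:
  plan:
    - {"claw": 0,"tx": 0.036,"ty": -0.007,"tz": 0.001,"ax": 0,"ay": 0,"az": -2.5}
    - {"claw": 0,"tx": 0.032,"ty": -0.022,"tz": 0.003,"ax": 0,"ay": 0,"az": -2.5}
    - {"claw": 0,"tx": 0.032,"ty": -0.022,"tz": 0.004,"ax": 0,"ay": 0,"az": -2.5}
    - {"claw": 0,"tx": 0.034,"ty": -0.019,"tz": 0.003,"ax": 0,"ay": 0,"az": -2.5}
    - {"claw": 0,"tx": 0.034,"ty": -0.018,"tz": 0.003,"ax": 0,"ay": 0,"az": -2.5}
    - {"claw": 0,"tx": 0.035,"ty": -0.017,"tz": 0.004,"ax": 0,"ay": 0,"az": -2.5}
    - {"claw": 0,"tx": 0.036,"ty": -0.015,"tz": 0.003,"ax": 0,"ay": 0,"az": -2.5}
    - {"claw": 0,"tx": 0.036,"ty": -0.014,"tz": 0.003,"ax": 0,"ay": 0,"az": -2.5}
    - {"claw": 0,"tx": 0.037,"ty": -0.011,"tz": 0.003,"ax": 0,"ay": 0,"az": -2.5}
    - {"claw": 0,"tx": 0.037,"ty": -0.011,"tz": 0.004,"ax": 0,"ay": 0,"az": -2.5}

```text
clock: 5.47
tcp_pos: [0.5081, -0.0111, 0.3701]
orientation: [2.683, 1.632, 0.002]
contact_force: [1.0, 0.1, 0.3]
grip_width: 0.0857
gripper_force: 0.0
```

Call:
arm_command:
  plan:
    - {"claw": 0,"tx": 0.038,"ty": -0.008,"tz": 0.003,"ax": 0,"ay": 0,"az": -2.5}
    - {"claw": 0,"tx": 0.038,"ty": -0.007,"tz": 0.003,"ax": 0,"ay": 0,"az": -2.5}
    - {"claw": 0,"tx": 0.039,"ty": -0.006,"tz": 0.004,"ax": 0,"ay": 0,"az": -2.5}
    - {"claw": 0,"tx": 0.03,"ty": -0.011,"tz": 0.015,"ax": 0,"ay": 0,"az": -2.5}
    - {"claw": 0,"tx": 0.03,"ty": -0.009,"tz": 0.015,"ax": 0,"ay": 0,"az": -2.5}
    - {"claw": 0,"tx": 0.03,"ty": -0.008,"tz": 0.015,"ax": 0,"ay": 0,"az": -2.5}
    - {"claw": 0,"tx": 0.031,"ty": -0.007,"tz": 0.015,"ax": 0,"ay": 0,"az": -2.5}
    - {"claw": 0,"tx": 0.031,"ty": -0.005,"tz": 0.015,"ax": 0,"ay": 0,"az": -2.5}
    - {"claw": 0,"tx": 0.031,"ty": -0.004,"tz": 0.015,"ax": 0,"ay": 0,"az": -2.5}
    - {"claw": 0,"tx": 0,"ty": 0,"tz": 0,"ax": 0,"ay": 0,"az": 0}

```text
clock: 6.3
tcp_pos: [0.5354, 0.2956, 0.2675]
orientation: [-2.301, -2.131, -0.0]
contact_force: [-0.6, 0.6, 0.7]
grip_width: 0.0854
gripper_force: 0.0
```

Run:
```python
from h import *
o=r.get_obs(); print(o["clock"],o["joints"].round(2))
rows([((.5375,.289,.201),down(np.radians(-5)))])
```

```text
6.3 [-0.18  0.6  -0.57  1.79  0.4   0.87 -1.02]
1 t -0.003 0.001 0.033 a -0.1 -0.1 0.3
2 t -0.004 0.002 0.033 a -0.1 -0.1 0.3
end [0.5376 0.2886 0.2015] [-2.316 -2.122  0.   ]
```

Call:
arm_command:
  plan:
    - {"claw": 0,"tx": -0.003,"ty": 0.001,"tz": 0.033,"ax": 0,"ay": 0,"az": 0.3}
    - {"claw": 0,"tx": -0.004,"ty": 0.002,"tz": 0.033,"ax": 0,"ay": 0,"az": 0.3}
    - {"claw": 0,"tx": 0,"ty": 0,"tz": 0,"ax": 0,"ay": 0,"az": 0}
    - {"claw": 1,"tx": 0,"ty": 0,"tz": 0,"ax": 0,"ay": 0,"az": 0}
    - {"claw": 1,"tx": 0,"ty": 0,"tz": 0,"ax": 0,"ay": 0,"az": 0}
    - {"claw": 1,"tx": 0,"ty": 0,"tz": 0,"ax": 0,"ay": 0,"az": 0}
    - {"claw": 1,"tx": 0,"ty": 0,"tz": 0,"ax": 0,"ay": 0,"az": 0}
    - {"claw": 1,"tx": 0,"ty": 0,"tz": 0,"ax": 0,"ay": 0,"az": 0}
    - {"claw": 1,"tx": 0,"ty": 0,"tz": 0,"ax": 0,"ay": 0,"az": 0}
    - {"claw": 1,"tx": 0,"ty": 0,"tz": 0,"ax": 0,"ay": 0,"az": 0}
  squeeze: 60

```text
clock: 7.13
tcp_pos: [0.5402, 0.2822, 0.2049]
orientation: [2.326, 2.111, 0.001]
contact_force: [-3.1, -1.3, 7.6]
grip_width: 0.0095
gripper_force: 58.5
```

Call:
arm_command:
  plan:
    - {"claw": 1,"tx": 0,"ty": 0,"tz": 0,"ax": 0,"ay": 0,"az": 0}
    - {"claw": 1,"tx": 0,"ty": 0,"tz": 0,"ax": 0,"ay": 0,"az": 0}
    - {"claw": 1,"tx": 0,"ty": 0,"tz": 0,"ax": 0,"ay": 0,"az": 0}
    - {"claw": 1,"tx": 0,"ty": 0,"tz": -0.01,"ax": 0,"ay": 0,"az": 0}
    - {"claw": 1,"tx": 0,"ty": 0,"tz": -0.02,"ax": 0,"ay": 0,"az": 0}
    - {"claw": 1,"tx": 0,"ty": 0,"tz": -0.03,"ax": 0,"ay": 0,"az": 0}
    - {"claw": 1,"tx": 0,"ty": 0,"tz": -0.03,"ax": 0,"ay": 0,"az": 0}
    - {"claw": 1,"tx": 0,"ty": 0,"tz": -0.02,"ax": 0,"ay": 0,"az": 0}
    - {"claw": 1,"tx": 0,"ty": 0,"tz": 0,"ax": 0,"ay": 0,"az": 0}
    - {"claw": 1,"tx": 0,"ty": 0,"tz": 0,"ax": 0,"ay": 0,"az": 0}

```text
clock: 7.97
tcp_pos: [0.5404, 0.2818, 0.3148]
orientation: [2.326, 2.11, 0.003]
contact_force: [0.2, -0.1, -3.3]
grip_width: 0.0099
gripper_force: 58.8
```

Run:
```python
from h import *
o=r.get_obs(); print(o["clock"],o["tcp_pos"].round(4),o["contact_force"].round(1),o["moment"].round(2))
a=snap("side","s1.png"); b=snap("top","t1.png")
for n in("top","side"):
    for t in["lid_handle","lid_hinge"]: find(t,n,1)
A=cv2.resize(a[90:220,230:360],(600,600),interpolation=cv2.INTER_CUBIC)
cv2.imwrite("pics/c1.png",A[:,:,::-1])
```

```text
7.9667 [0.5404 0.2818 0.3148] [ 0.2 -0.1 -3.3] [-0.01 -0.01  0.04]
top lid_handle tip [0.5407 0.2877 0.152 ] px [155. 229.] 0.77
top lid_hinge tip [0.6298 0.2796 0.1175] px [165. 196.] 0.8
side lid_handle tip [0.5409 0.2847 0.1544] px [304. 150.] 0.72
side lid_hinge tip [0.6321 0.2816 0.1189] px [331. 160.] 0.81
```

View pics/c1.png

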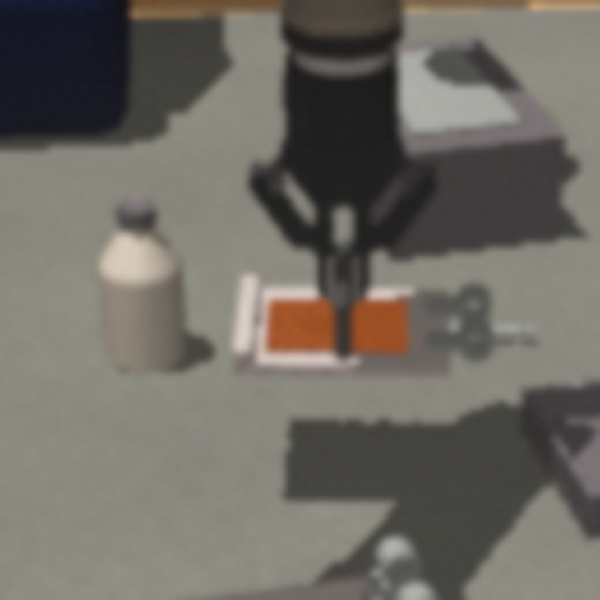

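Run:
```python
from h import *
rows([((.4794,-.0163,.315),down(.155))])
```

```text
1 t -0.038 -0.004 -0 a -0 0 -1.8
2 t -0.037 -0.005 -0.001 a -0 0 -1.8
3 t -0.038 -0.006 0 a -0.1 0 -1.8
4 t -0.037 -0.008 -0 a 0 0 -1.8
5 t -0.037 -0.008 -0 a 0 0 -1.8
6 t -0.037 -0.01 -0.001 a -0 0 -1.8
7 t -0.036 -0.011 -0 a -0 0.1 -1.8
8 t -0.036 -0.012 -0 a -0 -0 -1.9
end [ 0.4795 -0.0161  0.3146] [-2.041 -2.387  0.   ]
```

Call:
arm_command:
  plan:
    - {"claw": 1,"tx": -0.038,"ty": -0.004,"tz": 0,"ax": 0,"ay": 0,"az": -1.8}
    - {"claw": 1,"tx": -0.037,"ty": -0.005,"tz": 0,"ax": 0,"ay": 0,"az": -1.8}
    - {"claw": 1,"tx": -0.038,"ty": -0.006,"tz": 0,"ax": 0,"ay": 0,"az": -1.8}
    - {"claw": 1,"tx": -0.037,"ty": -0.008,"tz": 0,"ax": 0,"ay": 0,"az": -1.8}
    - {"claw": 1,"tx": -0.037,"ty": -0.008,"tz": 0,"ax": 0,"ay": 0,"az": -1.8}
    - {"claw": 1,"tx": -0.037,"ty": -0.01,"tz": 0,"ax": 0,"ay": 0,"az": -1.8}
    - {"claw": 1,"tx": -0.036,"ty": -0.011,"tz": 0,"ax": 0,"ay": 0,"az": -1.8}
    - {"claw": 1,"tx": -0.036,"ty": -0.012,"tz": 0,"ax": 0,"ay": 0,"az": -1.9}
    - {"claw": 1,"tx": 0,"ty": 0,"tz": 0,"ax": 0,"ay": 0,"az": 0}
    - {"claw": 1,"tx": 0,"ty": 0,"tz": 0,"ax": 0,"ay": 0,"az": 0}

```text
clock: 9.1
tcp_pos: [0.4792, -0.0186, 0.3131]
orientation: [-2.049, -2.381, 0.003]
contact_force: [0.6, 0.8, -2.5]
grip_width: 0.0097
gripper_force: 58.9
```

```bash
cat > m2.py <<'E'
from h import *
o=r.get_obs(); print(o["clock"],o["tcp_pos"].round(4),np.round(o["orientation"],3))
acc={}
ims={}
for k in range(2):
  for n in("top","side"):
    ims[n]=r.grab_frame(n)
    for t in["lid_handle","lid_hinge","box_hinge"]:
        for d in r.tip_of(t,n)[:1]: print(n,t,w(n,d["location"]).round(4),round(d["confidence"],2))
np.savez("ims2.npz",**ims)
A=np.hstack([cv2.resize(ims["top"][190:310,230:330],(400,480),interpolation=cv2.INTER_CUBIC),cv2.resize(ims["side"][150:270,250:350],(400,480),interpolation=cv2.INTER_CUBIC)])
cv2.imwrite("pics/c2.png",A[:,:,::-1])
z=o["tcp_pos"][2]-.159-.038
for sel in(["top"],["side"]):
    x,f=edgefit({n:ims[n] for n in sel},[rect(-.075,.075,-.058,.058,0)[i] for i in (0,1,2,3)],(.479,-.011,.155),z)
    print(sel,x.round(4),round(f))
E
python3 m2.py
```

```text
9.1 [ 0.4792 -0.0186  0.3131] [-2.049 -2.381  0.003]
top lid_hinge [ 0.3945  0.4725 -0.    ] 0.29
side lid_hinge [0.5711 0.0093 0.1177] 0.72
side box_hinge [0.5687 0.0021 0.073 ] 0.95
top lid_handle [3.968e-01 4.707e-01 2.000e-04] 0.64
top lid_hinge [ 0.541  -0.3706  0.0461] 0.68
side lid_handle [ 0.4824 -0.0116  0.1524] 0.86
side lid_hinge [0.5699 0.0086 0.1183] 0.93
side box_hinge [0.5677 0.0033 0.071 ] 0.71
['top'] [0.47   0.0018 0.2498] -176
['side'] [ 0.5117 -0.0198  0.2098] -220
```

View pics/c2.png

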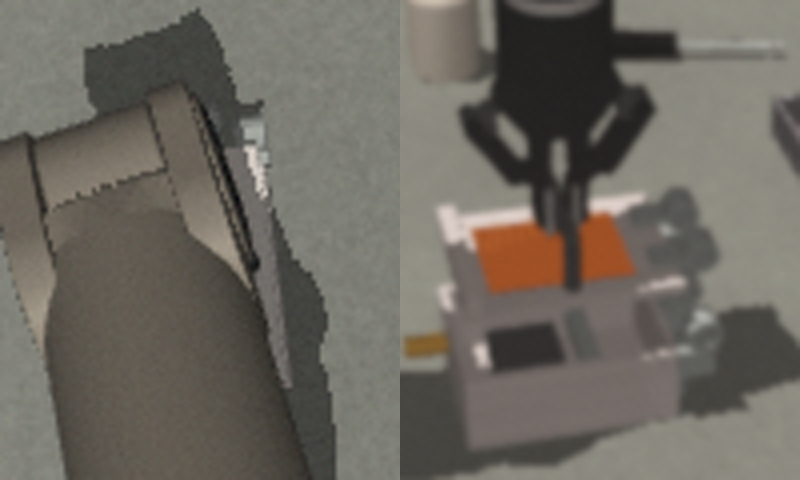

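Call:
arm_command:
  plan:
    - {"claw": 1,"tx": -0.001,"ty": -0.002,"tz": 0.01,"ax": 0,"ay": 0,"az": 0}
    - {"claw": 1,"tx": 0,"ty": 0,"tz": 0.008,"ax": 0,"ay": 0,"az": 0}
    - {"claw": 1,"tx": 0,"ty": 0,"tz": 0.005,"ax": 0,"ay": 0,"az": 0}
    - {"claw": 1,"tx": 0,"ty": 0,"tz": 0.003,"ax": 0,"ay": 0,"az": 0}
    - {"claw": 1,"tx": 0,"ty": 0,"tz": 0.003,"ax": 0,"ay": 0,"az": 0}
    - {"claw": 1,"tx": 0,"ty": 0,"tz": 0.003,"ax": 0,"ay": 0,"az": 0}
    - {"claw": 1,"tx": 0,"ty": 0,"tz": 0.002,"ax": 0,"ay": 0,"az": 0}
    - {"claw": 1,"tx": 0,"ty": 0,"tz": 0.002,"ax": 0,"ay": 0,"az": 0}
    - {"claw": 1,"tx": 0,"ty": 0,"tz": 0,"ax": 0,"ay": 0,"az": 0}
    - {"claw": 1,"tx": 0,"ty": 0,"tz": 0,"ax": 0,"ay": 0,"az": 0}

```text
clock: 10.73
tcp_pos: [0.478, -0.017, 0.2777]
orientation: [2.042, 2.388, 0.0]
contact_force: [-0.1, -1.6, -3.2]
grip_width: 0.0097
gripper_force: 58.9
```

Call:
arm_command:
  plan:
    - {"claw": 1,"tx": 0,"ty": 0,"tz": 0.002,"ax": 0,"ay": 0,"az": 0}
    - {"claw": 1,"tx": 0,"ty": 0,"tz": 0.002,"ax": 0,"ay": 0,"az": 0}
    - {"claw": 1,"tx": 0,"ty": 0,"tz": 0.002,"ax": 0,"ay": 0,"az": 0}
    - {"claw": 1,"tx": 0,"ty": 0,"tz": 0.002,"ax": 0,"ay": 0,"az": 0}
    - {"claw": 1,"tx": 0,"ty": 0,"tz": 0.001,"ax": 0,"ay": 0,"az": 0}
    - {"claw": 1,"tx": 0,"ty": 0,"tz": 0.001,"ax": 0,"ay": 0,"az": 0}
    - {"claw": 1,"tx": 0,"ty": 0,"tz": 0,"ax": 0,"ay": 0,"az": 0}
    - {"claw": 1,"tx": 0,"ty": 0,"tz": 0,"ax": 0,"ay": 0,"az": 0}
    - {"claw": 1,"tx": 0,"ty": 0,"tz": 0,"ax": 0,"ay": 0,"az": 0}
    - {"claw": 1,"tx": 0,"ty": 0,"tz": 0,"ax": 0,"ay": 0,"az": 0}

```text
clock: 11.57
tcp_pos: [0.4781, -0.017, 0.2678]
orientation: [2.042, 2.387, 0.0]
contact_force: [-0.3, -0.1, -3.3]
grip_width: 0.0099
gripper_force: 58.9
```

Run:
```python
from h import *
o=r.get_obs(); print(o["clock"],o["tcp_pos"].round(4),o["contact_force"].round(1),o["moment"].round(2))
for n in("side",):
    im=r.grab_frame(n)
    for t in["lid_handle","lid_hinge","box_hinge"]: find(t,n,1)
A=cv2.resize(im[150:270,250:350],(500,600),interpolation=cv2.INTER_CUBIC)
cv2.imwrite("pics/c3.png",A[:,:,::-1])
```

```text
11.5667 [ 0.4781 -0.017   0.2678] [-0.3 -0.1 -3.3] [ 0.03 -0.05 -0.06]
side lid_handle tip [ 0.4797 -0.0157  0.1081] px [290. 216.] 0.57
side lid_hinge tip [0.569  0.0047 0.0731] px [321. 221.] 0.72
side box_hinge tip [0.5676 0.     0.0693] px [321. 223.] 0.97
```

View pics/c3.png

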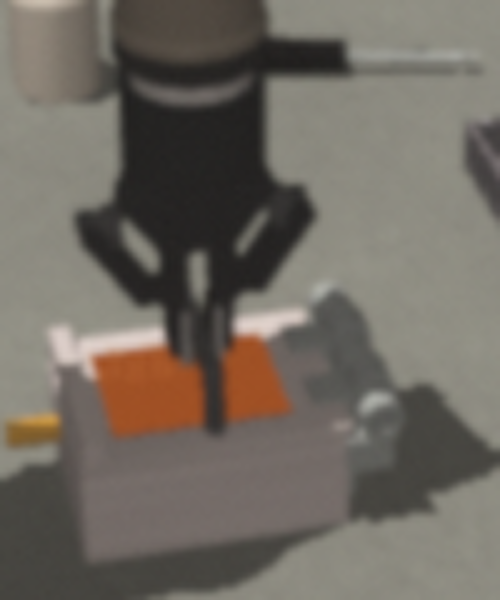

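Call:
arm_command:
  plan:
    - {"claw": 1,"tx": 0,"ty": -0.001,"tz": 0.001,"ax": 0,"ay": 0,"az": 0}
    - {"claw": 1,"tx": 0,"ty": 0,"tz": 0.001,"ax": 0,"ay": 0,"az": 0}
    - {"claw": 1,"tx": 0,"ty": 0,"tz": 0.001,"ax": 0,"ay": 0,"az": 0}
    - {"claw": 1,"tx": 0,"ty": 0,"tz": 0,"ax": 0,"ay": 0,"az": 0}
    - {"claw": 1,"tx": 0,"ty": 0,"tz": 0,"ax": 0,"ay": 0,"az": 0}
    - {"claw": 1,"tx": 0,"ty": 0,"tz": 0,"ax": 0,"ay": 0,"az": 0}
    - {"claw": 1,"tx": 0,"ty": 0,"tz": 0,"ax": 0,"ay": 0,"az": 0}
    - {"claw": 1,"tx": 0,"ty": 0,"tz": 0,"ax": 0,"ay": 0,"az": 0}
    - {"claw": 1,"tx": 0,"ty": 0,"tz": 0,"ax": 0,"ay": 0,"az": 0}
    - {"claw": 1,"tx": 0,"ty": 0,"tz": 0,"ax": 0,"ay": 0,"az": 0}

```text
clock: 12.6
tcp_pos: [0.477, -0.0172, 0.2653]
orientation: [2.042, 2.387, -0.001]
contact_force: [-3.6, -1.2, 6.4]
grip_width: 0.0098
gripper_force: 60.0
```

Call:
arm_command:
  plan:
    - {"claw": 0,"tx": 0,"ty": 0,"tz": 0,"ax": 0,"ay": 0,"az": 0}
    - {"claw": 0,"tx": 0,"ty": 0,"tz": 0,"ax": 0,"ay": 0,"az": 0}
    - {"claw": 0,"tx": 0,"ty": 0,"tz": 0,"ax": 0,"ay": 0,"az": 0}
    - {"claw": 0,"tx": 0,"ty": 0,"tz": 0,"ax": 0,"ay": 0,"az": 0}
    - {"claw": 0,"tx": 0,"ty": 0,"tz": 0,"ax": 0,"ay": 0,"az": 0}
    - {"claw": 0,"tx": 0,"ty": 0,"tz": -0.015,"ax": 0,"ay": 0,"az": 0}
    - {"claw": 0,"tx": 0,"ty": 0,"tz": -0.03,"ax": 0,"ay": 0,"az": 0}
    - {"claw": 0,"tx": 0,"ty": 0,"tz": -0.03,"ax": 0,"ay": 0,"az": 0}
    - {"claw": 0,"tx": -0.02,"ty": 0,"tz": -0.02,"ax": 0,"ay": 0,"az": 0}
    - {"claw": 0,"tx": -0.02,"ty": 0,"tz": 0,"ax": 0,"ay": 0,"az": 0}

```text
clock: 13.43
tcp_pos: [0.4848, -0.0557, 0.3641]
orientation: [2.034, 2.386, 0.007]
contact_force: [1.1, -1.6, -0.3]
grip_width: 0.0852
gripper_force: 0.0
```

Run:
```python
from h import *
o=r.get_obs(); print(o["clock"],o["joints"].round(2))
rows([((.481,-.236,.29),down(np.radians(-85.4)))])
```

```text
13.4333 [ 0.56  0.28 -0.66  2.    0.22  0.92 -0.06]
1 t -0.013 -0.002 0.005 a 0 -0 6.7
2 t -0.013 -0.001 0.006 a 0.1 -0 6.8
3 t -0.012 0 0.005 a -0 -0.1 6.7
4 t -0.013 0.003 0.005 a 0 0 6.8
5 t -0.012 0.003 0.006 a 0.1 0 6.7
6 t -0.012 0.005 0.005 a -0 -0 6.8
7 t -0.011 0.007 0.005 a 0 -0 6.7
8 t -0.011 0.008 0.005 a 0 -0 6.8
9 t -0.009 0.009 0.006 a 0.1 -0.1 6.7
10 t -0.008 0.009 0.005 a -0 0 6.8
11 t -0.007 0.011 0.005 a 0 0 6.7
12 t -0.006 0.012 0.006 a 0.1 -0 6.8
13 t -0.004 0.012 0.005 a -0 -0 6.7
14 t -0.003 0.013 0.005 a 0 -0 6.8
end [ 0.481  -0.2365  0.2903] [3.139e+00 1.260e-01 1.000e-03]
```

Call:
arm_command:
  plan:
    - {"claw": 0,"tx": -0.013,"ty": -0.002,"tz": 0.005,"ax": 0,"ay": 0,"az": 6.7}
    - {"claw": 0,"tx": -0.013,"ty": -0.001,"tz": 0.006,"ax": 0,"ay": 0,"az": 6.8}
    - {"claw": 0,"tx": -0.012,"ty": 0,"tz": 0.005,"ax": 0,"ay": 0,"az": 6.7}
    - {"claw": 0,"tx": -0.013,"ty": 0.003,"tz": 0.005,"ax": 0,"ay": 0,"az": 6.8}
    - {"claw": 0,"tx": -0.012,"ty": 0.003,"tz": 0.006,"ax": 0.2,"ay": 0,"az": 6.7}
    - {"claw": 0,"tx": -0.012,"ty": 0.005,"tz": 0.005,"ax": 0,"ay": 0,"az": 6.8}
    - {"claw": 0,"tx": -0.011,"ty": 0.007,"tz": 0.005,"ax": 0,"ay": 0,"az": 6.7}
    - {"claw": 0,"tx": -0.011,"ty": 0.008,"tz": 0.005,"ax": 0,"ay": 0,"az": 6.8}
    - {"claw": 0,"tx": -0.009,"ty": 0.009,"tz": 0.006,"ax": 0.1,"ay": 0,"az": 6.7}
    - {"claw": 0,"tx": -0.008,"ty": 0.009,"tz": 0.005,"ax": 0,"ay": 0,"az": 6.8}

```text
clock: 14.27
tcp_pos: [0.4797, -0.1856, 0.3062]
orientation: [-3.023, -0.841, 0.006]
contact_force: [0.0, -0.2, 0.7]
grip_width: 0.0852
gripper_force: 0.0
```

Call:
arm_command:
  plan:
    - {"claw": 0,"tx": -0.007,"ty": 0.011,"tz": 0.005,"ax": 0,"ay": 0,"az": 6.7}
    - {"claw": 0,"tx": -0.006,"ty": 0.012,"tz": 0.006,"ax": 0,"ay": 0,"az": 6.8}
    - {"claw": 0,"tx": -0.004,"ty": 0.012,"tz": 0.005,"ax": 0,"ay": 0,"az": 6.7}
    - {"claw": 0,"tx": -0.003,"ty": 0.013,"tz": 0.005,"ax": 0,"ay": 0,"az": 6.8}
    - {"claw": 0,"tx": 0,"ty": 0,"tz": 0,"ax": 0,"ay": 0,"az": 0}
    - {"claw": 0,"tx": 0,"ty": 0,"tz": 0,"ax": 0,"ay": 0,"az": 0}
    - {"claw": 0,"tx": 0,"ty": 0,"tz": 0,"ax": 0,"ay": 0,"az": 0}
    - {"claw": 0,"tx": 0,"ty": 0,"tz": 0,"ax": 0,"ay": 0,"az": 0}
    - {"claw": 0,"tx": 0,"ty": 0,"tz": 0,"ax": 0,"ay": 0,"az": 0}
    - {"claw": 0,"tx": 0,"ty": 0,"tz": 0,"ax": 0,"ay": 0,"az": 0}

```text
clock: 15.1
tcp_pos: [0.4786, -0.2366, 0.2858]
orientation: [-3.136, -0.124, 0.006]
contact_force: [-0.6, -0.5, -0.0]
grip_width: 0.0857
gripper_force: 0.0
```

```bash
cat >> h.py <<'E'
def pz(n,t,z,ref,tol=.03,k=2):
    """mean position on plane z from pixel rays of the network"""
    out=[]
    for _ in range(k):
        r.grab_frame(n)
        for d in r.tip_of(t,n):
            P=w(n,d["location"]); c=cam(n)[1]; Q=c+(P-c)*(z-c[2])/(P[2]-c[2])
            if np.linalg.norm(Q[:2]-ref[:2])<tol: out.append(Q[:2])
    return np.mean(out,0).round(4) if out else None, len(out)
E
python3 - <<'E'
from h import *
o=r.get_obs(); print(o["clock"],o["tcp_pos"].round(4),o["joints"].round(2))
for n in("top","side"):
    for t,z,ref in(("lid_hinge",.072,(.57,.003)),("box_hinge",.072,(.57,.003)),("lid_handle",.106,(.478,-.01)),("pin_handle",.045,(.481,-.236)),("pin_tip",.045,(.645,-.223))):
        print(n,t,*pz(n,t,z,ref))
im=r.grab_frame("top"); cv2.imwrite("pics/c4.png",cv2.resize(im[190:310,230:430],(800,480),interpolation=cv2.INTER_CUBIC)[:,:,::-1])
np.savez("ims3.npz",top=im,side=r.grab_frame("side"))
E
```

```text
15.1 [ 0.4786 -0.2366  0.2858] [ 0.52  0.41 -0.22  1.98  0.12  0.77 -1.26]
top lid_hinge [0.5652 0.0055] 2
top box_hinge [0.5687 0.0062] 1
top lid_handle [ 0.4752 -0.0105] 2
top pin_handle None 0
top pin_tip [ 0.6459 -0.2218] 2
side lid_hinge [0.5662 0.0037] 2
side box_hinge [0.567  0.0014] 3
side lid_handle [ 0.473  -0.0165] 1
side pin_handle [ 0.4783 -0.24  ] 2
side pin_tip [ 0.6431 -0.2302] 2
```

View pics/c4.png

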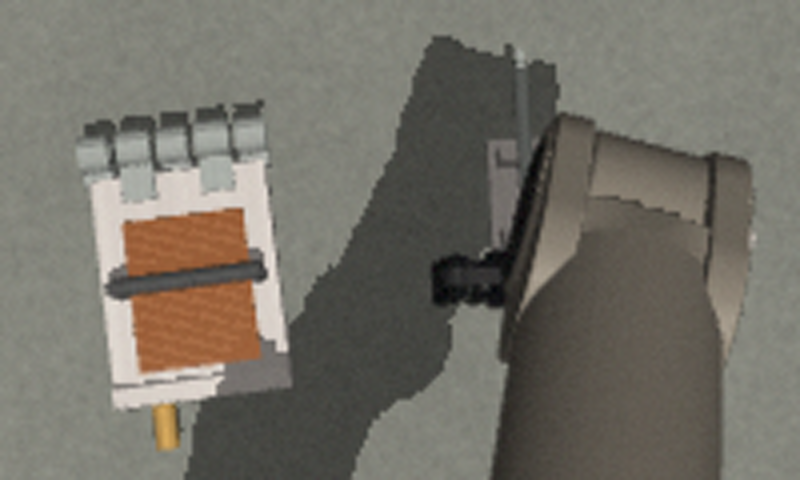

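Call:
arm_command:
  plan:
    - {"claw": 0,"tx": 0.001,"ty": 0.001,"tz": 0.03,"ax": 0,"ay": 0,"az": 0}
    - {"claw": 0,"tx": 0,"ty": 0,"tz": 0.03,"ax": 0,"ay": 0,"az": 0}
    - {"claw": 0,"tx": 0,"ty": 0,"tz": 0.02,"ax": 0,"ay": 0,"az": 0}
    - {"claw": 0,"tx": 0,"ty": 0,"tz": 0.008,"ax": 0,"ay": 0,"az": 0}
    - {"claw": 0,"tx": 0,"ty": 0,"tz": 0,"ax": 0,"ay": 0,"az": 0}
    - {"claw": 1,"tx": 0,"ty": 0,"tz": 0,"ax": 0,"ay": 0,"az": 0}
    - {"claw": 1,"tx": 0,"ty": 0,"tz": 0,"ax": 0,"ay": 0,"az": 0}
    - {"claw": 1,"tx": 0,"ty": 0,"tz": 0,"ax": 0,"ay": 0,"az": 0}
    - {"claw": 1,"tx": 0,"ty": 0,"tz": 0,"ax": 0,"ay": 0,"az": 0}
    - {"claw": 1,"tx": 0,"ty": 0,"tz": 0,"ax": 0,"ay": 0,"az": 0}
  squeeze: 50

```text
clock: 18.03
tcp_pos: [0.4794, -0.2381, 0.1984]
orientation: [-3.137, -0.121, 0.004]
contact_force: [0.1, -0.0, 0.1]
grip_width: 0.0256
gripper_force: 0.0
```

Call:
arm_command:
  plan:
    - {"claw": 1,"tx": 0,"ty": 0,"tz": 0,"ax": 0,"ay": 0,"az": 0}
    - {"claw": 1,"tx": 0,"ty": 0,"tz": 0,"ax": 0,"ay": 0,"az": 0}
    - {"claw": 1,"tx": 0,"ty": 0,"tz": 0,"ax": 0,"ay": 0,"az": 0}
    - {"claw": 1,"tx": 0,"ty": 0,"tz": 0,"ax": 0,"ay": 0,"az": 0}
    - {"claw": 1,"tx": 0,"ty": 0,"tz": 0,"ax": 0,"ay": 0,"az": 0}
    - {"claw": 1,"tx": 0,"ty": 0,"tz": 0,"ax": 0,"ay": 0,"az": 0}
    - {"claw": 1,"tx": 0,"ty": 0,"tz": 0,"ax": 0,"ay": 0,"az": 0}
    - {"claw": 1,"tx": 0,"ty": 0,"tz": 0,"ax": 0,"ay": 0,"az": 0}
    - {"claw": 1,"tx": 0,"ty": 0,"tz": 0,"ax": 0,"ay": 0,"az": 0}
    - {"claw": 1,"tx": 0,"ty": 0,"tz": 0,"ax": 0,"ay": 0,"az": 0}

```text
clock: 18.87
tcp_pos: [0.4793, -0.2381, 0.198]
orientation: [-3.137, -0.121, 0.006]
contact_force: [-0.8, -1.0, 5.9]
grip_width: 0.0154
gripper_force: 52.0
```

Run:
```python
from h import *
o=r.get_obs(); p=o["tcp_pos"]; M=R.from_rotvec(o["orientation"]).as_matrix()
print(M.T.round(3)) 
rows([((.6074,-.2435,.28),down(.156))],start=(p+[0,0,.075],M))
```

```text
[[ 0.997  0.077 -0.003]
 [ 0.077 -0.997 -0.002]
 [-0.004  0.002 -1.   ]]
1 t 0.009 0.001 -0.001 a -0 0 -6.8
2 t 0.009 0.002 -0 a -0 0 -6.7
3 t 0.009 0.003 -0.001 a -0.1 0 -6.8
4 t 0.008 0.005 -0 a 0 0 -6.7
5 t 0.007 0.005 -0.001 a 0 0 -6.8
6 t 0.007 0.006 -0 a -0 0 -6.7
7 t 0.007 0.006 -0.001 a -0 0 -6.8
8 t 0.005 0.008 -0 a -0.1 0 -6.7
9 t 0.004 0.008 -0.001 a 0 0 -6.8
10 t 0.004 0.008 -0 a -0 0 -6.7
11 t 0.002 0.009 -0.001 a -0 0 -6.8
12 t 0.002 0.009 -0 a -0 0 -6.7
13 t 0 0.009 -0.001 a -0.1 0 -6.8
14 t -0.001 0.009 -0 a 0 0 -6.7
end [ 0.6071 -0.2438  0.2796] [ 2.042  2.387 -0.   ]
```

Call:
arm_command:
  plan:
    - {"claw": 1,"tx": 0,"ty": 0,"tz": -0.01,"ax": 0,"ay": 0,"az": 0}
    - {"claw": 1,"tx": 0,"ty": 0,"tz": -0.02,"ax": 0,"ay": 0,"az": 0}
    - {"claw": 1,"tx": 0,"ty": 0,"tz": -0.03,"ax": 0,"ay": 0,"az": 0}
    - {"claw": 1,"tx": 0,"ty": 0,"tz": -0.015,"ax": 0,"ay": 0,"az": 0}
    - {"claw": 1,"tx": 0.009,"ty": 0.001,"tz": -0.001,"ax": 0,"ay": 0,"az": -6.8}
    - {"claw": 1,"tx": 0.009,"ty": 0.002,"tz": 0,"ax": 0,"ay": 0,"az": -6.7}
    - {"claw": 1,"tx": 0.009,"ty": 0.003,"tz": -0.001,"ax": 0,"ay": 0,"az": -6.8}
    - {"claw": 1,"tx": 0.008,"ty": 0.005,"tz": 0,"ax": 0,"ay": 0,"az": -6.7}
    - {"claw": 1,"tx": 0.007,"ty": 0.005,"tz": -0.001,"ax": 0,"ay": 0,"az": -6.8}
    - {"claw": 1,"tx": 0.007,"ty": 0.006,"tz": 0,"ax": 0,"ay": 0,"az": -6.7}

```text
clock: 19.7
tcp_pos: [0.5344, -0.241, 0.2756]
orientation: [-2.896, -1.207, 0.006]
contact_force: [0.3, -0.5, -1.0]
grip_width: 0.0153
gripper_force: 51.1
```

Call:
arm_command:
  plan:
    - {"claw": 1,"tx": 0.007,"ty": 0.006,"tz": -0.001,"ax": 0,"ay": 0,"az": -6.8}
    - {"claw": 1,"tx": 0.005,"ty": 0.008,"tz": 0,"ax": 0,"ay": 0,"az": -6.7}
    - {"claw": 1,"tx": 0.004,"ty": 0.008,"tz": -0.001,"ax": 0,"ay": 0,"az": -6.8}
    - {"claw": 1,"tx": 0.004,"ty": 0.008,"tz": 0,"ax": 0,"ay": 0,"az": -6.7}
    - {"claw": 1,"tx": 0.002,"ty": 0.009,"tz": -0.001,"ax": 0,"ay": 0,"az": -6.8}
    - {"claw": 1,"tx": 0.002,"ty": 0.009,"tz": 0,"ax": 0,"ay": 0,"az": -6.7}
    - {"claw": 1,"tx": 0,"ty": 0.009,"tz": -0.001,"ax": 0,"ay": 0,"az": -6.8}
    - {"claw": 1,"tx": -0.001,"ty": 0.009,"tz": 0,"ax": 0,"ay": 0,"az": -6.7}
    - {"claw": 1,"tx": 0,"ty": 0,"tz": 0,"ax": 0,"ay": 0,"az": 0}
    - {"claw": 1,"tx": 0,"ty": 0,"tz": 0,"ax": 0,"ay": 0,"az": 0}

```text
clock: 20.53
tcp_pos: [0.6069, -0.2439, 0.2788]
orientation: [-2.042, -2.379, 0.001]
contact_force: [0.2, -0.3, -1.4]
grip_width: 0.0151
gripper_force: 51.1
```

Run:
```python
from h import *
o=r.get_obs(); M=R.from_rotvec(o["orientation"]).as_matrix(); print(o["clock"],o["tcp_pos"].round(4),M.T.round(3),o["joints"].round(2))
z=o["tcp_pos"][2]-.153
for n in("top","side"):
    r.grab_frame(n)
    for t in("pin_handle","pin_tip","box_hinge","lid_hinge"): find(t,n,1)
rows([((.6074,-.2435,.225),down(.156))])
```

```text
20.5333 [ 0.6069 -0.2439  0.2788] [[-0.152  0.988  0.004]
 [ 0.988  0.152 -0.004]
 [-0.005  0.003 -1.   ]] [ 0.7   0.65 -0.58  1.68  0.42  0.95  0.11]
top pin_handle tip [ 0.5517 -0.7139  0.0184] px [535. 243.] 0.84
top pin_tip tip [ 0.3032 -0.1032  0.004 ] px [311. 327.] 0.88
top box_hinge tip [0.5684 0.0091 0.0721] px [272. 226.] 0.89
top lid_hinge tip [0.5647 0.0063 0.072 ] px [273. 227.] 0.71
side pin_handle tip [ 0.3254 -0.2709  0.0145] px [232. 311.] 0.7
side pin_tip tip [ 0.4168 -0.6197  0.0055] px [273. 450.] 0.81
side box_hinge tip [0.5683 0.001  0.0687] px [321. 223.] 0.59
side lid_hinge tip [0.5648 0.006  0.0719] px [319. 221.] 0.95
1 t 0 0 0.027 a -0.1 -0.1 -0
2 t 0 0.001 0.027 a -0.1 -0.1 -0
end [ 0.6079 -0.2436  0.225 ] [ 2.042e+00  2.387e+00 -1.000e-03]
```

Call:
arm_command:
  plan:
    - {"claw": 1,"tx": 0,"ty": 0,"tz": 0.02,"ax": 0,"ay": 0,"az": 0}
    - {"claw": 1,"tx": 0,"ty": 0.001,"tz": 0.02,"ax": -0.2,"ay": -0.2,"az": 0}
    - {"claw": 1,"tx": 0,"ty": 0,"tz": 0.014,"ax": 0,"ay": 0,"az": 0}
    - {"claw": 1,"tx": 0.005,"ty": 0,"tz": 0,"ax": 0,"ay": 0,"az": 0}
    - {"claw": 1,"tx": 0.005,"ty": 0,"tz": 0,"ax": 0,"ay": 0,"az": 0}
    - {"claw": 1,"tx": 0,"ty": 0,"tz": 0,"ax": 0,"ay": 0,"az": 0}
    - {"claw": 1,"tx": 0,"ty": 0,"tz": 0,"ax": 0,"ay": 0,"az": 0}
    - {"claw": 1,"tx": 0,"ty": 0,"tz": 0,"ax": 0,"ay": 0,"az": 0}
    - {"claw": 1,"tx": 0,"ty": 0,"tz": 0,"ax": 0,"ay": 0,"az": 0}
    - {"claw": 1,"tx": 0,"ty": 0,"tz": 0,"ax": 0,"ay": 0,"az": 0}

```text
clock: 21.87
tcp_pos: [0.6066, -0.234, 0.2255]
orientation: [2.042, 2.386, -0.001]
contact_force: [-0.4, -0.0, -0.5]
grip_width: 0.0152
gripper_force: 51.1
```

Run:
```python
from h import *
o=r.get_obs(); M=R.from_rotvec(o["orientation"]).as_matrix(); print(o["clock"],o["tcp_pos"].round(4),M.T.round(3))
p=o["tcp_pos"]+M@[0,0,.153]; tip=p+.165*M[:,0]; print(p.round(4),tip.round(4))
u=np.array([-np.sin(.156),np.cos(.156),0]); H=np.array([.5685,.0035,.072])
T=[]
for n,(x0,y0,ww,hh) in dict(top=(255,205,100,75),side=(300,205,80,60)).items():
    im=r.grab_frame(n); find("pin_tip",n,1)
    for q in(tip,p,H-.062*u,H,H+.062*u): print(n,np.round(px(n,q),1),"crop",((np.array(px(n,q))-(x0,y0))*400*2/ww/2).round())
    T.append(cv2.resize(im[y0:y0+hh,x0:x0+ww],(400,300),interpolation=cv2.INTER_CUBIC))
cv2.imwrite("pics/c5.png",np.hstack(T)[:,:,::-1])
```

```text
21.8667 [ 0.6066 -0.234   0.2255] [[-0.155  0.988 -0.001]
 [ 0.988  0.155  0.   ]
 [ 0.    -0.001 -1.   ]]
[ 0.6066 -0.2341  0.0725] [ 0.5811 -0.0711  0.0723]
top pin_tip tip [ 0.4191 -0.6163  0.0031] px [498. 290.] 0.78
top [302.2 221.8] crop [189.  67.]
top [363.9 214.2] crop [436.  37.]
top [297.1 222.8] crop [168.  71.]
top [273.8 225.7] crop [75. 83.]
top [250.5 228.6] crop [-18.  94.]
side pin_tip tip [ 0.4155 -0.6221  0.0058] px [273. 451.] 0.72
side [328.2 236.6] crop [141. 158.]
side [346.3 276.2] crop [231. 356.]
side [326.5 233.8] crop [133. 144.]
side [320.7 221.1] crop [104.  80.]
side [315.3 209.3] crop [77. 21.]
```

View pics/c5.png

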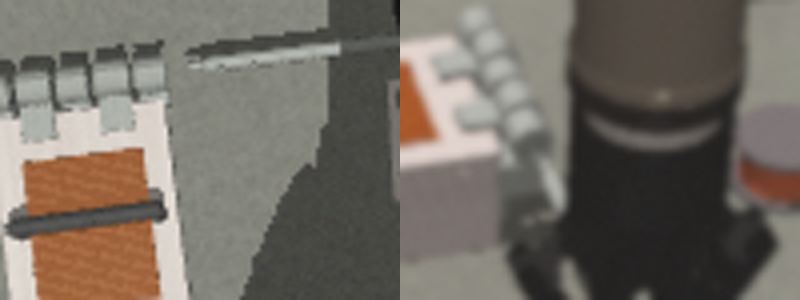

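Run:
```python
from h import *
yaw=.156; u=np.array([-np.sin(yaw),np.cos(yaw),0]); v=np.array([np.cos(yaw),np.sin(yaw),0]); H=np.array([.5685,.0035,.072])
im=cv2.cvtColor(r.grab_frame("top"),cv2.COLOR_RGB2GRAY).astype(np.float32)
s=np.arange(-30,31,2)
print("s   ",*s)
def prof(c,du):
    acc=0
    for d in du:
        q=np.array([px("top",c+d*u+k*.001*v) for k in s],np.float32); acc=acc+cv2.remap(im,q[:,0],q[:,1],cv2.INTER_LINEAR).ravel()
    return (acc/len(du)).round().astype(int)
for y in(-.052,-.026,0,.026,.052): print(y,*prof(H,y+np.linspace(-.006,.006,5)))
for y in(-.15,-.13,-.11,-.09): print("rod",y,*prof(H,y+np.linspace(-.006,.006,5)))
# lid handle bar profile along v, z .106
yb=H-.093*v+[0,0,.034]; print("bar",*prof(yb,np.linspace(-.035,.035,9)))
print("plate",*prof(H-.018*v-[0,0,.004],np.array([-.052,-.05,-.006,0,.006,.05,.052])))
print("far edge",*prof(H-.168*v-[0,0,.004],np.array([-.05,.05,0])))
# side edges along u
def pu(c,dv):
    acc=0
    for d in dv:
        q=np.array([px("top",c+d*v+k*.001*u) for k in s],np.float32); acc=acc+cv2.remap(im,q[:,0],q[:,1],cv2.INTER_LINEAR).ravel()
    return (acc/len(dv)).round().astype(int)
C=H-.093*v
for e in(-.058,.058): print("lid side",e,*pu(C+e*u-[0,0,.004],np.linspace(-.04,.06,6)))
for e in(-.062,.062): print("kn end",e,*pu(H+e*u,np.linspace(-.004,.006,3)))
```

```text
s    -30 -28 -26 -24 -22 -20 -18 -16 -14 -12 -10 -8 -6 -4 -2 0 2 4 6 8 10 12 14 16 18 20 22 24 26 28 30
-0.052 186 187 189 189 185 191 190 177 167 145 130 137 149 158 163 165 168 168 155 145 129 103 87 83 75 75 102 125 131 133 132
-0.026 175 176 176 176 177 177 176 176 174 168 138 134 146 161 167 171 173 175 165 150 137 113 88 74 71 70 90 118 128 128 128
0 213 213 212 212 212 211 190 168 164 139 128 135 150 157 161 164 165 164 148 134 121 96 78 71 70 70 96 128 132 133 132
0.026 175 173 174 174 173 175 176 176 176 166 150 138 147 159 165 168 170 171 164 145 135 109 85 74 71 71 87 122 130 133 134
0.052 212 211 211 211 210 208 192 176 165 141 128 136 146 157 163 162 163 160 146 135 119 97 78 72 72 76 103 126 130 130 133
rod -0.15 134 132 132 134 133 133 133 133 132 132 132 132 132 123 135 161 179 166 132 92 75 71 70 82 120 131 134 135 136 134 133
rod -0.13 132 131 132 132 131 131 133 134 134 133 134 135 133 124 136 161 179 165 133 94 75 71 72 87 123 131 133 132 131 132 133
rod -0.11 131 131 131 132 133 132 131 130 130 128 128 129 131 123 137 161 178 166 133 94 76 71 71 90 126 131 131 13
[... 379 characters left out ...]
156 141 128 104
far edge 135 134 133 134 132 132 133 133 133 132 132 133 133 133 129 147 198 213 216 217 216 208 167 176 208 208 197 184 184 182 181
lid side -0.058 133 133 133 132 132 132 132 133 133 132 131 130 130 132 133 133 154 193 216 213 196 189 185 184 180 145 126 121 119 119 120
lid side 0.058 120 118 119 120 121 118 124 148 178 185 189 190 195 200 204 203 178 144 136 137 136 136 136 136 136 136 135 135 134 135 135
kn end -0.062 147 145 137 129 124 131 138 140 139 133 129 132 133 133 133 131 125 140 165 166 166 165 165 164 165 164 158 136 106 124 164
kn end 0.062 166 166 166 163 141 89 96 123 153 166 165 163 163 163 163 163 160 152 138 135 133 132 132 133 134 134 134 134 135 136 135
```

Call:
arm_command:
  plan:
    - {"claw": 1,"tx": 0.005,"ty": -0.001,"tz": 0,"ax": 0,"ay": 0,"az": 0}
    - {"claw": 1,"tx": 0.005,"ty": 0,"tz": 0.001,"ax": 0,"ay": 0,"az": 0}
    - {"claw": 1,"tx": 0.004,"ty": 0,"tz": 0,"ax": 0,"ay": 0,"az": 0}
    - {"claw": 1,"tx": 0.004,"ty": 0,"tz": 0,"ax": 0,"ay": 0,"az": 0}
    - {"claw": 1,"tx": 0.004,"ty": 0,"tz": 0,"ax": 0,"ay": 0,"az": 0}
    - {"claw": 1,"tx": 0.004,"ty": 0,"tz": 0,"ax": 0,"ay": 0,"az": 0}
    - {"claw": 1,"tx": 0.004,"ty": 0,"tz": 0,"ax": 0,"ay": 0,"az": 0}
    - {"claw": 1,"tx": 0,"ty": 0,"tz": 0,"ax": 0,"ay": 0,"az": 0}
    - {"claw": 1,"tx": 0,"ty": 0,"tz": 0,"ax": 0,"ay": 0,"az": 0}
    - {"claw": 1,"tx": 0,"ty": 0,"tz": 0,"ax": 0,"ay": 0,"az": 0}

```text
clock: 22.95
tcp_pos: [0.6008, -0.2044, 0.2239]
orientation: [2.042, 2.387, -0.001]
contact_force: [-0.5, -1.0, -1.4]
grip_width: 0.0156
gripper_force: 51.1
```

Call:
arm_command:
  plan:
    - {"claw": 1,"tx": 0.005,"ty": 0,"tz": 0,"ax": 0,"ay": 0,"az": 0}
    - {"claw": 1,"tx": 0.005,"ty": 0,"tz": 0,"ax": 0,"ay": 0,"az": 0}
    - {"claw": 1,"tx": 0.005,"ty": 0,"tz": 0,"ax": 0,"ay": 0,"az": 0}
    - {"claw": 1,"tx": 0.005,"ty": 0,"tz": 0,"ax": 0,"ay": 0,"az": 0}
    - {"claw": 1,"tx": 0.005,"ty": 0,"tz": 0,"ax": 0,"ay": 0,"az": 0}
    - {"claw": 1,"tx": 0.005,"ty": 0,"tz": 0,"ax": 0,"ay": 0,"az": 0}
    - {"claw": 1,"tx": 0.005,"ty": 0,"tz": 0,"ax": 0,"ay": 0,"az": 0}
    - {"claw": 1,"tx": 0.005,"ty": 0,"tz": 0,"ax": 0,"ay": 0,"az": 0}
    - {"claw": 1,"tx": 0,"ty": 0,"tz": 0,"ax": 0,"ay": 0,"az": 0}
    - {"claw": 1,"tx": 0,"ty": 0,"tz": 0,"ax": 0,"ay": 0,"az": 0}

```text
clock: 23.78
tcp_pos: [0.5946, -0.1643, 0.2239]
orientation: [-2.041, -2.388, 0.001]
contact_force: [0.2, 0.1, -0.7]
grip_width: 0.0152
gripper_force: 51.1
```

Run:
```python
from h import *
o=r.get_obs(); print(o["clock"],o["contact_force"].round(1),o["moment"].round(2))
for n in("top","side"):
    r.grab_frame(n)
    for t in("lid_hinge","box_hinge","lid_handle"): find(t,n,1)
```

```text
23.7833 [ 0.2  0.1 -0.7] [-0.08 -0.01 -0.  ]
top lid_hinge tip [0.5657 0.006  0.0744] px [273. 227.] 0.71
top box_hinge tip [0.5701 0.0039 0.0703] px [274. 225.] 0.96
top lid_handle tip [ 0.4757 -0.0092  0.1035] px [276. 260.] 0.8
side lid_hinge tip [0.5653 0.0071 0.0689] px [319. 221.] 0.94
side box_hinge tip [ 5.637e-01 -4.000e-04  6.770e-02] px [319. 223.] 0.94
side lid_handle tip [ 0.4767 -0.0137  0.1074] px [288. 216.] 0.83
```

Call:
arm_command:
  plan:
    - {"claw": 1,"tx": 0.005,"ty": 0,"tz": 0,"ax": 0,"ay": 0,"az": 0}
    - {"claw": 1,"tx": 0.005,"ty": 0,"tz": 0,"ax": 0,"ay": 0,"az": 0}
    - {"claw": 1,"tx": 0.005,"ty": 0,"tz": 0,"ax": 0,"ay": 0,"az": 0}
    - {"claw": 1,"tx": 0.005,"ty": 0,"tz": 0,"ax": 0,"ay": 0,"az": 0}
    - {"claw": 1,"tx": 0.005,"ty": 0,"tz": 0,"ax": 0,"ay": 0,"az": 0}
    - {"claw": 1,"tx": 0.005,"ty": 0,"tz": 0,"ax": 0,"ay": 0,"az": 0}
    - {"claw": 1,"tx": 0.005,"ty": 0,"tz": 0,"ax": 0,"ay": 0,"az": 0}
    - {"claw": 1,"tx": 0.005,"ty": 0,"tz": 0,"ax": 0,"ay": 0,"az": 0}
    - {"claw": 1,"tx": 0,"ty": 0,"tz": 0,"ax": 0,"ay": 0,"az": 0}
    - {"claw": 1,"tx": 0,"ty": 0,"tz": 0,"ax": 0,"ay": 0,"az": 0}

```text
clock: 25.02
tcp_pos: [0.5884, -0.1247, 0.2239]
orientation: [-2.041, -2.388, 0.001]
contact_force: [-0.3, 0.7, 0.2]
grip_width: 0.0152
gripper_force: 51.1
```

Call:
arm_command:
  plan:
    - {"claw": 1,"tx": 0.005,"ty": 0,"tz": 0,"ax": 0,"ay": 0,"az": 0}
    - {"claw": 1,"tx": 0.005,"ty": 0,"tz": 0,"ax": 0,"ay": 0,"az": 0}
    - {"claw": 1,"tx": 0.005,"ty": 0,"tz": 0,"ax": 0,"ay": 0,"az": 0}
    - {"claw": 1,"tx": 0.005,"ty": 0,"tz": 0,"ax": 0,"ay": 0,"az": 0}
    - {"claw": 1,"tx": 0.005,"ty": 0,"tz": 0,"ax": 0,"ay": 0,"az": 0}
    - {"claw": 1,"tx": 0.005,"ty": 0,"tz": 0,"ax": 0,"ay": 0,"az": 0}
    - {"claw": 1,"tx": 0.005,"ty": 0,"tz": 0,"ax": 0,"ay": 0,"az": 0}
    - {"claw": 1,"tx": 0.001,"ty": 0,"tz": 0,"ax": 0,"ay": 0,"az": 0}
    - {"claw": 1,"tx": 0,"ty": 0,"tz": 0,"ax": 0,"ay": 0,"az": 0}
    - {"claw": 1,"tx": 0,"ty": 0,"tz": 0,"ax": 0,"ay": 0,"az": 0}

```text
clock: 25.85
tcp_pos: [0.5828, -0.0897, 0.2239]
orientation: [2.042, 2.387, -0.001]
contact_force: [-0.4, -0.7, -1.0]
grip_width: 0.0152
gripper_force: 51.1
```

Call:
arm_command:
  plan:
    - {"claw": 1,"tx": 0.002,"ty": 0,"tz": 0,"ax": 0,"ay": 0,"az": 0}
    - {"claw": 1,"tx": 0.002,"ty": 0,"tz": 0,"ax": 0,"ay": 0,"az": 0}
    - {"claw": 1,"tx": 0.002,"ty": 0,"tz": 0,"ax": 0,"ay": 0,"az": 0}
    - {"claw": 1,"tx": 0.001,"ty": 0,"tz": 0,"ax": 0,"ay": 0,"az": 0}
    - {"claw": 1,"tx": 0.001,"ty": 0,"tz": 0,"ax": 0,"ay": 0,"az": 0}
    - {"claw": 1,"tx": 0.001,"ty": 0,"tz": 0,"ax": 0,"ay": 0,"az": 0}
    - {"claw": 1,"tx": 0,"ty": 0,"tz": 0,"ax": 0,"ay": 0,"az": 0}
    - {"claw": 1,"tx": 0,"ty": 0,"tz": 0,"ax": 0,"ay": 0,"az": 0}
    - {"claw": 1,"tx": 0,"ty": 0,"tz": 0,"ax": 0,"ay": 0,"az": 0}
    - {"claw": 1,"tx": 0,"ty": 0,"tz": 0,"ax": 0,"ay": 0,"az": 0}

```text
clock: 26.68
tcp_pos: [0.5814, -0.0808, 0.2239]
orientation: [-2.042, -2.387, 0.001]
contact_force: [0.6, -0.8, -0.8]
grip_width: 0.0151
gripper_force: 51.1
```

Call:
arm_command:
  plan:
    - {"claw": 1,"tx": 0.001,"ty": 0,"tz": 0,"ax": 0,"ay": 0,"az": 0}
    - {"claw": 1,"tx": 0.001,"ty": 0,"tz": 0,"ax": 0,"ay": 0,"az": 0}
    - {"claw": 1,"tx": 0,"ty": 0,"tz": 0,"ax": 0,"ay": 0,"az": 0}
    - {"claw": 1,"tx": 0,"ty": 0,"tz": 0,"ax": 0,"ay": 0,"az": 0}
    - {"claw": 1,"tx": 0,"ty": 0,"tz": 0,"ax": 0,"ay": 0,"az": 0}
    - {"claw": 1,"tx": 0,"ty": 0,"tz": 0,"ax": 0,"ay": 0,"az": 0}
    - {"claw": 1,"tx": 0,"ty": 0,"tz": 0,"ax": 0,"ay": 0,"az": 0}
    - {"claw": 1,"tx": 0,"ty": 0,"tz": 0,"ax": 0,"ay": 0,"az": 0}
    - {"claw": 1,"tx": 0,"ty": 0,"tz": 0,"ax": 0,"ay": 0,"az": 0}
    - {"claw": 1,"tx": 0,"ty": 0,"tz": 0,"ax": 0,"ay": 0,"az": 0}

```text
clock: 27.52
tcp_pos: [0.5811, -0.0791, 0.2239]
orientation: [2.042, 2.387, -0.001]
contact_force: [0.3, -4.0, 0.2]
grip_width: 0.0153
gripper_force: 51.1
```

Call:
arm_command:
  plan:
    - {"claw": 1,"tx": 0.001,"ty": 0,"tz": 0,"ax": 0,"ay": 0,"az": 0}
    - {"claw": 1,"tx": 0,"ty": 0,"tz": 0,"ax": 0,"ay": 0,"az": 0}
    - {"claw": 1,"tx": 0,"ty": 0,"tz": 0,"ax": 0,"ay": 0,"az": 0}
    - {"claw": 1,"tx": 0,"ty": 0,"tz": 0,"ax": 0,"ay": 0,"az": 0}
    - {"claw": 1,"tx": 0,"ty": 0,"tz": 0,"ax": 0,"ay": 0,"az": 0}
    - {"claw": 1,"tx": 0,"ty": 0,"tz": 0,"ax": 0,"ay": 0,"az": 0}
    - {"claw": 1,"tx": 0,"ty": 0,"tz": 0,"ax": 0,"ay": 0,"az": 0}
    - {"claw": 1,"tx": 0,"ty": 0,"tz": 0,"ax": 0,"ay": 0,"az": 0}
    - {"claw": 1,"tx": 0,"ty": 0,"tz": 0,"ax": 0,"ay": 0,"az": 0}
    - {"claw": 1,"tx": 0,"ty": 0,"tz": 0,"ax": 0,"ay": 0,"az": 0}

```text
clock: 28.35
tcp_pos: [0.5811, -0.0789, 0.2239]
orientation: [2.042, 2.386, -0.002]
contact_force: [1.2, -6.4, -0.3]
grip_width: 0.0154
gripper_force: 51.1
```

Run:
```python
from h import *
ims={n:r.grab_frame(n) for n in("top","side")}
for n in ims:
    for t in("pin_handle","pin_tip","box_hinge","lid_hinge"): find(t,n,1)
A=np.hstack([cv2.resize(ims["top"][200:290,240:340],(400,360),interpolation=cv2.INTER_CUBIC),cv2.resize(ims["side"][190:280,270:370],(400,360),interpolation=cv2.INTER_CUBIC)])
cv2.imwrite("pics/c6.png",A[:,:,::-1])
```

```text
top pin_handle tip [ 0.5497 -0.7118  0.0165] px [534. 243.] 0.71
top pin_tip tip [ 0.4217 -0.6184  0.0056] px [499. 289.] 0.71
top box_hinge tip [0.5705 0.0089 0.0715] px [272. 225.] 0.56
top lid_hinge tip [0.565  0.0042 0.0722] px [274. 227.] 0.89
side pin_handle tip [ 0.731  -0.0026 -0.0042] px [375. 241.] 0.74
side pin_tip tip [ 0.2977 -0.106   0.0053] px [225. 269.] 0.8
side box_hinge tip [0.5675 0.0045 0.0692] px [320. 222.] 0.84
side lid_hinge tip [0.5657 0.0061 0.0688] px [320. 222.] 0.59
```

View pics/c6.png

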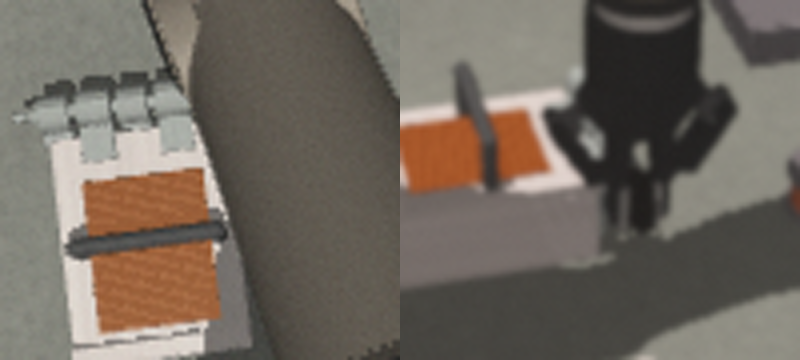

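Call:
arm_command:
  plan:
    - {"claw": 0,"tx": 0,"ty": 0,"tz": 0,"ax": 0,"ay": 0,"az": 0}
    - {"claw": 0,"tx": 0,"ty": 0,"tz": 0,"ax": 0,"ay": 0,"az": 0}
    - {"claw": 0,"tx": 0,"ty": 0,"tz": 0,"ax": 0,"ay": 0,"az": 0}
    - {"claw": 0,"tx": 0,"ty": 0,"tz": 0,"ax": 0,"ay": 0,"az": 0}
    - {"claw": 0,"tx": 0,"ty": 0,"tz": 0,"ax": 0,"ay": 0,"az": 0}
    - {"claw": 0,"tx": 0,"ty": 0,"tz": -0.01,"ax": 0,"ay": 0,"az": 0}
    - {"claw": 0,"tx": 0,"ty": 0,"tz": -0.03,"ax": 0,"ay": 0,"az": 0}
    - {"claw": 0,"tx": 0,"ty": 0,"tz": -0.04,"ax": 0,"ay": 0,"az": 0}
    - {"claw": 0,"tx": 0,"ty": 0,"tz": -0.04,"ax": 0,"ay": 0,"az": 0}
    - {"claw": 0,"tx": 0,"ty": 0,"tz": 0,"ax": 0,"ay": 0,"az": 0}

```text
clock: 29.68
tcp_pos: [0.5836, -0.0766, 0.3525]
orientation: [2.035, 2.38, 0.011]
contact_force: [0.9, -0.3, 0.6]
grip_width: 0.0856
gripper_force: 0.0
```

Run:
```python
from h import *
o=r.get_obs(); print(o["clock"],o["tcp_pos"].round(4))
for n in("top","side"):
    r.grab_frame(n)
    for t in("pin_handle","pin_tip","box_hinge","lid_hinge","lid_handle"): find(t,n,3 if "pin" in t else 1)
rows([((.477,-.0172,.335),down(.156))])
```

```text
29.6833 [ 0.5836 -0.0766  0.3525]
top pin_handle tip [ 0.3229 -0.2655  0.0124] px [371. 322.] 0.63
top pin_tip tip [ 0.4215 -0.6198  0.0044] px [500. 289.] 0.66
top pin_tip tip [0.5597 0.088  0.0676] px [242. 228.] 0.52
top box_hinge tip [0.5707 0.0074 0.0716] px [272. 225.] 0.81
top lid_hinge tip [ 0.5409 -0.3708  0.0454] px [413. 242.] 0.73
top lid_handle tip [ 0.477  -0.0098  0.1028] px [276. 260.] 0.89
side pin_handle tip [ 0.5837 -0.0794  0.0658] px [329. 240.] 0.63
side pin_handle tip [ 0.3227 -0.2701  0.0135] px [231. 311.] 0.63
side pin_tip tip [ 0.5794 -0.0785  0.0689] px [328. 239.] 0.66
side pin_tip tip [ 0.4157 -0.6225  0.0047] px [273. 452.] 0.59
side pin_tip tip [ 0.4743 -0.0139  0.1031] px [288. 217.] 0.53
side box_hinge tip [0.5677 0.0048 0.0697] px [320. 221.] 0.67
side lid_hinge tip [0.5646 0.0055 0.0719] px [319. 221.] 0.85
side lid_handle tip [ 0.4753 -0.0151  0.1032] px [288. 217.] 0.75
1 t 0.019 -0.023 0.002 a -0 -0 -0
2 t 0.019 -0.024 0.002 a -0 -0 -0
3 t 0.019 -0.023 0.002 a -0.1 -0 -0
4 t 0.019 -0.023 0.002 a 0 -0 -0
end [ 0.4773 -0.017   0.3354] [2.042e+00 2.387e+00 1.000e-03]
```

Call:
arm_command:
  plan:
    - {"claw": 0,"tx": 0.019,"ty": -0.024,"tz": 0,"ax": 0,"ay": 0,"az": 0}
    - {"claw": 0,"tx": 0.019,"ty": -0.023,"tz": 0,"ax": 0,"ay": 0,"az": 0}
    - {"claw": 0,"tx": 0.02,"ty": -0.023,"tz": 0,"ax": 0,"ay": 0,"az": 0}
    - {"claw": 0,"tx": 0.02,"ty": -0.023,"tz": 0,"ax": 0,"ay": 0,"az": 0}
    - {"claw": 0,"tx": 0,"ty": 0,"tz": 0,"ax": 0,"ay": 0,"az": 0}
    - {"claw": 0,"tx": 0,"ty": 0,"tz": 0.03,"ax": 0,"ay": 0,"az": 0}
    - {"claw": 0,"tx": 0,"ty": 0,"tz": 0.03,"ax": 0,"ay": 0,"az": 0}
    - {"claw": 0,"tx": 0,"ty": 0,"tz": 0.018,"ax": 0,"ay": 0,"az": 0}
    - {"claw": 0,"tx": 0,"ty": 0,"tz": 0,"ax": 0,"ay": 0,"az": 0}
    - {"claw": 0,"tx": 0,"ty": 0,"tz": 0,"ax": 0,"ay": 0,"az": 0}

```text
clock: 31.12
tcp_pos: [0.4771, -0.015, 0.2655]
orientation: [-2.04, -2.387, 0.002]
contact_force: [-0.8, 0.5, 1.5]
grip_width: 0.0855
gripper_force: 0.0
```

Call:
arm_command:
  plan:
    - {"claw": 1,"tx": 0,"ty": 0,"tz": 0,"ax": 0,"ay": 0,"az": 0}
    - {"claw": 1,"tx": 0,"ty": 0,"tz": 0,"ax": 0,"ay": 0,"az": 0}
    - {"claw": 1,"tx": 0,"ty": 0,"tz": 0,"ax": 0,"ay": 0,"az": 0}
    - {"claw": 1,"tx": 0,"ty": 0,"tz": 0,"ax": 0,"ay": 0,"az": 0}
    - {"claw": 1,"tx": 0,"ty": 0,"tz": 0,"ax": 0,"ay": 0,"az": 0}
    - {"claw": 1,"tx": 0,"ty": 0,"tz": 0,"ax": 0,"ay": 0,"az": 0}
    - {"claw": 1,"tx": 0,"ty": 0,"tz": 0,"ax": 0,"ay": 0,"az": 0}
    - {"claw": 1,"tx": 0,"ty": 0,"tz": 0,"ax": 0,"ay": 0,"az": 0}
    - {"claw": 1,"tx": 0,"ty": 0,"tz": 0,"ax": 0,"ay": 0,"az": 0}
    - {"claw": 1,"tx": 0,"ty": 0,"tz": 0,"ax": 0,"ay": 0,"az": 0}
  squeeze: 40

```text
clock: 31.95
tcp_pos: [0.4771, -0.0151, 0.2663]
orientation: [2.042, 2.387, -0.001]
contact_force: [-1.8, -0.5, 6.3]
grip_width: 0.0103
gripper_force: 39.2
```

Run:
```python
from h import *
o=r.get_obs(); M=R.from_rotvec(o["orientation"]).as_matrix(); p=o["tcp_pos"]
print(p.round(4),M.T.round(3),o["contact_force"].round(1),o["joints"].round(2))
u=M[:,0]; v=M[:,1]
# hinge axis relative to bar (bar .159 ahead of TCP)
H=p+.159*M[:,2]+.093*v-.034*np.array([0,0,1]); print(H.round(4))
wp=[]
for a in np.radians([2,4,6,8,10,12,14,16,18,20]):
    Q=R.from_rotvec(u*a).as_matrix()   # test sign below
    wp.append((H+Q@(p-H),Q@M))
print((wp[-1][0]-p).round(4))
rows(wp)
```

```text
[ 0.4771 -0.0151  0.2663] [[-0.155  0.988 -0.001]
 [ 0.988  0.155 -0.   ]
 [ 0.    -0.001 -1.   ]] [-1.8 -0.5  6.3] [ 0.45  0.43 -0.66  2.1   0.4   0.73 -0.31]
[ 0.569  -0.0009  0.0733]
[0.0708 0.0111 0.0202]
1 t -0 0.007 -0.003 a 2 -0 -0
2 t 0 0.007 -0.003 a 2 -0 0
3 t 0 0.006 -0.003 a 2 -0 0
4 t 0 0.007 -0.004 a 2 -0 0
5 t -0 0.007 -0.003 a 2 -0 -0
6 t 0 0.007 -0.003 a 2 0 0
7 t 0 0.007 -0.003 a 2 -0 -0
8 t 0 0.006 -0.003 a 2 -0 -0
9 t -0 0.007 -0.003 a 2 -0 -0
10 t -0 0.007 -0.003 a 2 -0 -0
end [ 0.5479 -0.004   0.2862] [-1.879 -2.196  0.388]
```

Call:
arm_command:
  plan:
    - {"claw": 1,"tx": 0,"ty": 0.007,"tz": -0.003,"ax": 2,"ay": 0,"az": 0}
    - {"claw": 1,"tx": 0,"ty": 0.007,"tz": -0.003,"ax": 2,"ay": 0,"az": 0}
    - {"claw": 1,"tx": 0,"ty": 0.006,"tz": -0.003,"ax": 2,"ay": 0,"az": 0}
    - {"claw": 1,"tx": 0,"ty": 0.007,"tz": -0.004,"ax": 2,"ay": 0,"az": 0}
    - {"claw": 1,"tx": 0,"ty": 0.007,"tz": -0.003,"ax": 2,"ay": 0,"az": 0}
    - {"claw": 1,"tx": 0,"ty": 0,"tz": 0,"ax": 0,"ay": 0,"az": 0}
    - {"claw": 1,"tx": 0,"ty": 0,"tz": 0,"ax": 0,"ay": 0,"az": 0}
    - {"claw": 1,"tx": 0,"ty": 0,"tz": 0,"ax": 0,"ay": 0,"az": 0}
    - {"claw": 1,"tx": 0,"ty": 0,"tz": 0,"ax": 0,"ay": 0,"az": 0}
    - {"claw": 1,"tx": 0,"ty": 0,"tz": 0,"ax": 0,"ay": 0,"az": 0}

```text
clock: 32.78
tcp_pos: [0.511, -0.0099, 0.2792]
orientation: [-1.964, -2.296, 0.202]
contact_force: [0.0, -0.6, -4.9]
grip_width: 0.0101
gripper_force: 39.3
```

Call:
arm_command:
  plan:
    - {"claw": 1,"tx": 0,"ty": 0.007,"tz": -0.003,"ax": 2,"ay": 0,"az": 0}
    - {"claw": 1,"tx": 0,"ty": 0.007,"tz": -0.003,"ax": 2,"ay": 0,"az": 0}
    - {"claw": 1,"tx": 0,"ty": 0.006,"tz": -0.003,"ax": 2,"ay": 0,"az": 0}
    - {"claw": 1,"tx": 0,"ty": 0.007,"tz": -0.003,"ax": 2,"ay": 0,"az": 0}
    - {"claw": 1,"tx": 0,"ty": 0.007,"tz": -0.003,"ax": 2,"ay": 0,"az": 0}
    - {"claw": 1,"tx": 0,"ty": 0,"tz": 0,"ax": 0,"ay": 0,"az": 0}
    - {"claw": 1,"tx": 0,"ty": 0,"tz": 0,"ax": 0,"ay": 0,"az": 0}
    - {"claw": 1,"tx": 0,"ty": 0,"tz": 0,"ax": 0,"ay": 0,"az": 0}
    - {"claw": 1,"tx": 0,"ty": 0,"tz": 0,"ax": 0,"ay": 0,"az": 0}
    - {"claw": 1,"tx": 0,"ty": 0,"tz": 0,"ax": 0,"ay": 0,"az": 0}

```text
clock: 33.62
tcp_pos: [0.5472, -0.0042, 0.2858]
orientation: [-1.878, -2.196, 0.388]
contact_force: [0.7, -0.2, -3.7]
grip_width: 0.0099
gripper_force: 39.4
```

Run:
```python
from h import *
o=r.get_obs(); M=R.from_rotvec(o["orientation"]).as_matrix()
print(o["clock"],"tilt",np.degrees(np.arccos(-M[2,2])).round(2))
for n in("top","side"):
    r.grab_frame(n)
    for t in("lid_hinge","box_hinge","lid_handle"): find(t,n,1)
    for d in r.tip_of("pin_handle",n):
        P=w(n,d["location"])
        if np.linalg.norm(P-[.583,-.08,.07])<.03: print(n,"pin",P.round(4))
```

```text
33.6167 tilt 20.01
top lid_hinge tip [0.6059 0.4773 0.0008] px [108. 211.] 0.24
top lid_handle tip [ 0.5843 -0.0782  0.0697] px [305. 221.] 0.25
top pin [ 0.5853 -0.0749  0.071 ]
side lid_hinge tip [0.5655 0.0083 0.0707] px [319. 221.] 0.86
side box_hinge tip [ 5.694e-01 -3.000e-04  7.140e-02] px [321. 222.] 0.68
side lid_handle tip [ 0.4925 -0.0125  0.1336] px [294. 207.] 0.56
side pin [ 0.5782 -0.0791  0.0699]
```

Call:
arm_command:
  plan:
    - {"claw": 1,"tx": 0,"ty": -0.007,"tz": 0.003,"ax": -2,"ay": 0,"az": 0}
    - {"claw": 1,"tx": 0,"ty": -0.007,"tz": 0.003,"ax": -2,"ay": 0,"az": 0}
    - {"claw": 1,"tx": 0,"ty": -0.006,"tz": 0.004,"ax": -2,"ay": 0,"az": 0}
    - {"claw": 1,"tx": 0,"ty": -0.007,"tz": 0.003,"ax": -2,"ay": 0,"az": 0}
    - {"claw": 1,"tx": 0,"ty": -0.007,"tz": 0.003,"ax": -2,"ay": 0,"az": 0}
    - {"claw": 1,"tx": 0,"ty": -0.006,"tz": 0.004,"ax": -2,"ay": 0,"az": 0}
    - {"claw": 1,"tx": 0,"ty": -0.007,"tz": 0.003,"ax": -2,"ay": 0,"az": 0}
    - {"claw": 1,"tx": 0,"ty": 0,"tz": 0,"ax": 0,"ay": 0,"az": 0}
    - {"claw": 1,"tx": 0,"ty": 0,"tz": 0,"ax": 0,"ay": 0,"az": 0}
    - {"claw": 1,"tx": 0,"ty": 0,"tz": 0,"ax": 0,"ay": 0,"az": 0}

```text
clock: 34.95
tcp_pos: [0.4978, -0.0118, 0.2751]
orientation: [-1.996, -2.334, 0.124]
contact_force: [0.2, 1.0, -3.0]
grip_width: 0.0105
gripper_force: 39.5
```

Call:
arm_command:
  plan:
    - {"claw": 1,"tx": 0,"ty": -0.007,"tz": 0.003,"ax": -2,"ay": 0,"az": 0}
    - {"claw": 1,"tx": 0,"ty": -0.007,"tz": 0.003,"ax": -2,"ay": 0,"az": 0}
    - {"claw": 1,"tx": 0,"ty": -0.003,"tz": 0.002,"ax": -1,"ay": 0,"az": 0}
    - {"claw": 1,"tx": 0,"ty": -0.003,"tz": 0.002,"ax": -1,"ay": 0,"az": 0}
    - {"claw": 1,"tx": 0,"ty": 0,"tz": 0,"ax": 0,"ay": 0,"az": 0}
    - {"claw": 1,"tx": 0,"ty": 0,"tz": 0,"ax": 0,"ay": 0,"az": 0}
    - {"claw": 1,"tx": 0,"ty": 0,"tz": 0,"ax": 0,"ay": 0,"az": 0}
    - {"claw": 1,"tx": 0,"ty": 0,"tz": 0,"ax": 0,"ay": 0,"az": 0}
    - {"claw": 1,"tx": 0,"ty": 0,"tz": 0,"ax": 0,"ay": 0,"az": 0}
    - {"claw": 1,"tx": 0,"ty": 0,"tz": 0,"ax": 0,"ay": 0,"az": 0}

```text
clock: 35.78
tcp_pos: [0.4774, -0.015, 0.2664]
orientation: [2.042, 2.388, -0.0]
contact_force: [-1.1, -0.6, -1.6]
grip_width: 0.0105
gripper_force: 39.8
```

Lid is back down (same TCP as before the swing). Release and retreat.

Call:
arm_command:
  plan:
    - {"claw": 1,"tx": 0,"ty": 0,"tz": 0.001,"ax": 0,"ay": 0,"az": 0}
    - {"claw": 1,"tx": 0,"ty": 0,"tz": 0,"ax": 0,"ay": 0,"az": 0}
    - {"claw": 1,"tx": 0,"ty": 0,"tz": 0,"ax": 0,"ay": 0,"az": 0}
    - {"claw": 0,"tx": 0,"ty": 0,"tz": 0,"ax": 0,"ay": 0,"az": 0}
    - {"claw": 0,"tx": 0,"ty": 0,"tz": 0,"ax": 0,"ay": 0,"az": 0}
    - {"claw": 0,"tx": 0,"ty": 0,"tz": 0,"ax": 0,"ay": 0,"az": 0}
    - {"claw": 0,"tx": 0,"ty": 0,"tz": 0,"ax": 0,"ay": 0,"az": 0}
    - {"claw": 0,"tx": 0,"ty": 0,"tz": 0,"ax": 0,"ay": 0,"az": 0}
    - {"claw": 0,"tx": 0,"ty": 0,"tz": 0,"ax": 0,"ay": 0,"az": 0}
    - {"claw": 0,"tx": 0,"ty": 0,"tz": 0,"ax": 0,"ay": 0,"az": 0}

```text
clock: 36.62
tcp_pos: [0.4771, -0.0151, 0.2652]
orientation: [-2.042, -2.387, 0.001]
contact_force: [0.2, -0.4, -0.3]
grip_width: 0.085
gripper_force: 0.0
```

Call:
arm_command:
  plan:
    - {"claw": 0,"tx": 0,"ty": 0,"tz": -0.01,"ax": 0,"ay": 0,"az": 0}
    - {"claw": 0,"tx": 0,"ty": 0,"tz": -0.03,"ax": 0,"ay": 0,"az": 0}
    - {"claw": 0,"tx": 0,"ty": 0,"tz": -0.03,"ax": 0,"ay": 0,"az": 0}
    - {"claw": 0,"tx": 0,"ty": 0,"tz": -0.03,"ax": 0,"ay": 0,"az": 0}
    - {"claw": 0,"tx": -0.03,"ty": 0,"tz": -0.02,"ax": 0,"ay": 0,"az": 0}
    - {"claw": 0,"tx": -0.04,"ty": 0,"tz": 0,"ax": 0,"ay": 0,"az": 0}
    - {"claw": 0,"tx": -0.04,"ty": 0,"tz": 0,"ax": 0,"ay": 0,"az": 0}
    - {"claw": 0,"tx": -0.04,"ty": 0,"tz": 0,"ax": 0,"ay": 0,"az": 0}
    - {"claw": 0,"tx": -0.04,"ty": 0,"tz": 0,"ax": 0,"ay": 0,"az": 0}
    - {"claw": 0,"tx": -0.03,"ty": 0,"tz": 0,"ax": 0,"ay": 0,"az": 0}

```text
clock: 37.45
tcp_pos: [0.5108, -0.2362, 0.3862]
orientation: [2.044, 2.384, -0.002]
contact_force: [0.1, 0.3, 0.0]
grip_width: 0.0857
gripper_force: 0.0
```

Call:
arm_command:
  plan:
    - {"claw": 0,"tx": 0,"ty": 0,"tz": 0,"ax": 0,"ay": 0,"az": 0}
    - {"claw": 0,"tx": 0,"ty": 0,"tz": 0,"ax": 0,"ay": 0,"az": 0}
    - {"claw": 0,"tx": 0,"ty": 0,"tz": 0,"ax": 0,"ay": 0,"az": 0}
    - {"claw": 0,"tx": 0,"ty": 0,"tz": 0,"ax": 0,"ay": 0,"az": 0}
    - {"claw": 0,"tx": 0,"ty": 0,"tz": 0,"ax": 0,"ay": 0,"az": 0}
    - {"claw": 0,"tx": 0,"ty": 0,"tz": 0,"ax": 0,"ay": 0,"az": 0}
    - {"claw": 0,"tx": 0,"ty": 0,"tz": 0,"ax": 0,"ay": 0,"az": 0}
    - {"claw": 0,"tx": 0,"ty": 0,"tz": 0,"ax": 0,"ay": 0,"az": 0}
    - {"claw": 0,"tx": 0,"ty": 0,"tz": 0,"ax": 0,"ay": 0,"az": 0}
    - {"claw": 0,"tx": 0,"ty": 0,"tz": 0,"ax": 0,"ay": 0,"az": 0}

```text
clock: 38.28
tcp_pos: [0.5112, -0.2323, 0.3854]
orientation: [-2.042, -2.388, 0.001]
contact_force: [0.6, 0.1, 0.1]
grip_width: 0.0853
gripper_force: 0.0
```

Run:
```python
from h import *
ims={n:r.grab_frame(n) for n in("top","side")}
for n in ims:
    for t in("box_hinge","lid_hinge","lid_handle"): find(t,n,1)
    for t,q in(("pin_handle",[.583,-.08,.07]),("pin_tip",[.558,.085,.07])):
        for d in r.tip_of(t,n):
            P=w(n,d["location"])
            if np.linalg.norm(P-q)<.03: print(n,t,P.round(4))
A=np.hstack([cv2.resize(ims["top"][205:295,235:325],(400,400),interpolation=cv2.INTER_CUBIC),cv2.resize(ims["side"][180:270,260:350],(400,400),interpolation=cv2.INTER_CUBIC)])
cv2.imwrite("pics/c7.png",A[:,:,::-1])
```

```text
top box_hinge tip [ 0.4787 -0.0115  0.1036] px [277. 259.] 0.69
top lid_hinge tip [0.5635 0.0052 0.0732] px [273. 228.] 0.84
top lid_handle tip [ 0.4787 -0.0083  0.1046] px [276. 259.] 0.92
top pin_handle [ 0.5866 -0.0768  0.0734]
top pin_tip [0.5562 0.0887 0.0669]
side box_hinge tip [0.5672 0.0028 0.0735] px [320. 221.] 0.78
side lid_handle tip [ 0.4764 -0.0149  0.1068] px [288. 216.] 0.8
side pin_handle [ 0.5805 -0.08    0.0695]
```

View pics/c7.png

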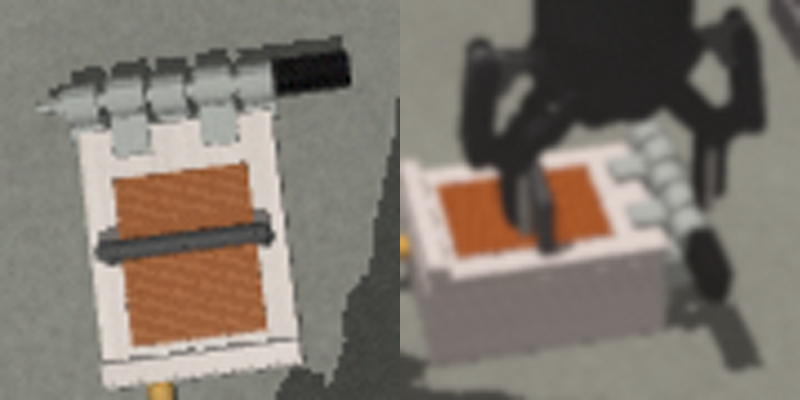

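The picture shows the lid shut, the five knuckles in line, the pin through them with its tip out at the far end (40,105), and the handle butted against the end knuckle (275,75). The gripper is well clear, so I am handing in.

```bash
python3 -c "
from bench import r
print(r.hand_in())"
```

```text
the job is handed in; nothing more can be done
None
```

The lid is back on the box with the long pin fully home, it was swung up 20° and shut again, and the job was handed in at about 39 s (no verdict was returned); the short pin and everything else on the bench were not touched.

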